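# Load the two-tier sample shaker

## Task

Load the shaker for a run: stand every jar upright in its own bore of the lower tray, lower the upper tray gently onto it so that all four corner lugs drop fully home in the sockets of the posts, and have every vial standing upright and fully down in the upper tray's bores. When both tiers are loaded, press the shaker's start button all the way down and let go; leave the other things on the bench alone.

Things in the scene. Friction and masses are not known exactly. Their poses are not given: they have to be found in the camera images.
- lower_seat (a point): Lower tray: blue, 140 mm (x) by 170 mm (y), fixed on a white bench shaker. Point: tray centre, level with the flat tops of its four corner posts (147 mm above the bench); z up. Posts 24 mm square, centred at x = +-58, y = +-73 mm, each with a 16 mm square socket 14 mm deep in its top. Stacked, upper_grip is 75 mm above this point
- lower_deck (a point): Lower tray's deck: centre of the top face of its bore block, 49 mm below lower_seat, same axes. Four round bores, 40 mm in diameter and 20 mm deep, centred at x = +-24, y = +-40 mm
- shaker: White bench shaker under the lower tray; origin on the bench under the tray's centre, x and y as the tray's. Body 215 mm wide (y), 62 mm high, from x = -98 to +108 mm, with a 72 mm high metal platform; its 46 mm high front panel runs on to x = -208 mm
- upper_grip (a point): Upper tray: loose, about 0.34 kg, blue, with a handle over its middle. Point: centre of the handle's bar, which is 110 mm long along the tray's x, 12 mm thick (y), 16 mm high; z up. On the bench this point is 87 mm up. The bar's two legs, 12 mm square, stand at x = +-49, y = 0. The tray is the same after a half turn
- upper: The upper tray's block, 140 (x) by 170 (y) by 26 mm; origin at the centre of its underside, 75 mm below upper_grip. Lugs: tapered, round, 13 mm in diameter, 12 mm long, hanging below at x = +-58, y = +-73 mm. Bores: four, round, 20 mm in diameter, 20 mm deep (floor 6 mm, mouth 26 mm above the origin), centred at x = +-24, y = +-40 mm
- start_button (a joint): travel of the shaker's round start button (24 mm across, grey, in the middle of the front panel): 0 = out, 0.005 m = fully down; a spring pushes back, about 4 N at the full stroke
- start_button_top (a point): centre of the top face of the start button, pressed straight down; about 155 mm from lower_seat along the tray's -x
- jar0_mid (a point): Squat jar: amber glass with white cap, straight-sided, 38 mm in diameter, 50 mm tall, about 65 g, heavy-based; point at its centre (half-way up), z along its axis towards the cap. It may be absent
- jar1_mid (a point): Squat jar: amber glass with white cap, straight-sided, 38 mm in diameter, 50 mm tall, about 65 g, heavy-based; point at its centre (half-way up), z along its axis towards the cap. It may be absent
- jar2_mid (a point): Squat jar: amber glass with white cap, straight-sided, 38 mm in diameter, 50 mm tall, about 65 g, heavy-based; point at its centre (half-way up), z along its axis towards the cap. It may be absent
- jar3_mid (a point): Squat jar: amber glass with white cap, straight-sided, 38 mm in diameter, 50 mm tall, about 65 g, heavy-based; point at its centre (half-way up), z along its axis towards the cap. It may be absent
- vial0_mid (a point): Slim vial: amber glass with white cap, straight-sided, 17 mm in diameter, 60 mm tall, about 18 g; point at its centre (half-way up), z along its axis towards the cap. It may be absent
- vial1_mid (a point): Slim vial: amber glass with white cap, straight-sided, 17 mm in diameter, 60 mm tall, about 18 g; point at its centre (half-way up), z along its axis towards the cap. It may be absent
- vial2_mid (a point): Slim vial: amber glass with white cap, straight-sided, 17 mm in diameter, 60 mm tall, about 18 g; point at its centre (half-way up), z along its axis towards the cap. It may be absent
- tube_rack: pink tube rack, 75 x 110 x 50 mm, a bystander; origin at the centre of its underside
- tip_box: blue pipette-tip box with clear lid, 80 x 120 x 67 mm, a bystander; origin at the centre of its underside
- pipette: pipette lying on the bench, about 260 mm long along its x, 22 mm high, a bystander; origin under the middle of its hand grip

How it is judged:
By the outcome, as a careful person would: the job done as asked, in the order asked, and still so for the second after the job is handed in, with the robot touching nothing.
Of jar0, jar1, jar2, jar3 only 2 to 4 are there at a start; the rules pass over those that are not, and their reading is None.
Of vial0, vial1, vial2 only 2 to 3 are there at a start; the rules pass over those that are not, and their reading is None.
At some moment in a run one of upper, jar0, jar1, jar2, jar3 may be knocked a few centimetres aside while the robot is not near it.
It also fails if it takes over 210 s, if anything falls off the work surface, if the arm or the gripper's body presses on something with over 40 N, if the wrist force passes 120 N, or if a joint passes its speed limit or range.

## Robot

A 6-joint arm with a two-finger parallel gripper is mounted at the origin on the work surface. World frame = base frame: x ahead of the robot, y to its left, z up, the work surface at z = 0. Lengths are in m, angles in degrees, forces in N, time in s.
With the tool pointing down it reaches from about 0.375 to 0.975 m from the base axis. Payload 3.8 kg.
Tool frame: the origin (TCP) lies at the very end of the fingers, on their centre line; the grasp point (between the pads) lies 19 mm behind it; z points along the fingers, y is the line along which they close (so a half turn about z gives the same grasp; the last joint's range is limited). The gripper opens to 88 mm and grips with 3 to 60 N. Pads are 18 mm wide; open, the fingers measure 123 mm over their backs; the gripper's body (75 mm by 187 mm) begins 45 mm behind the grasp point.
Start: joints at [61.599, 15.12, 91.902, -0, 72.978, -2.114], TCP at [0.299, 0.605, 0.239] pointing down, gripper open.
Joint ranges: [-150.88, 150.88], [-54.13, 125.18], [17.81, 147.31], [-75.09, 255.09], [0, 152.58], [-146.25, 146.25]. Speed limits (degrees/s): [147.25, 147.25, 180, 180, 180, 180].

## Interface

Orientations are given as [roll, pitch, yaw] about the fixed x, y, z axes, in that order (R = Rz(yaw) Ry(pitch) Rx(roll)).
In Python, from rig import * gives the robot as it stands.
- The arm moves only by the shell command python3 -m pendant 'ROWS'. ROWS is JSON, a list of rows, each an object of numbers: "dx", "dy", "dz": the shift along the tool's x, y, z in mm; "ax", "ay", "az": the turn, a rotation vector about the tool's x, y, z in units of 10 degrees (1.0 is 10 degrees); "hand": the closure, from 0 (fully open) to 1 (shut). A call has 1 to 5 rows; each row is the pose to reach, as a shift and turn from the pose commanded when the call began, along the tool's axes at that moment; what a row does not reach only later rows make up. A row lasts 1/8 s, in which the tool goes at most 62.5 mm and 10.7 degrees, less where a joint would pass 70% of its speed; a pose out of reach is approached as far as the arm can. A call with a gripper value outside its range is refused whole. The fingers move at their own pace and stop on an object; the grip force is fixed at half the most. Time passes only in rows, so rows that repeat a pose let the fingers close. It gives the time, the measured TCP pose, the force, the opening and the grip force at its end, in the units of the state.
- observe(): the state, without advancing time (a new reading comes with each control period).
- capture(name): name is "scene" or "side" or "wrist"; returns a dict with "pixels" (480x640x3 uint8, red, green, blue), "z_map" (480x640 float32, m along the optical axis (not along the pixel's ray), 0 where there is no reading), "fx", "fy", "cx", "cy" (pixels), "k1" (the pictures are not rectified: a ray, as slopes to the right and down, at radius r is drawn at 1 + k1 r^2 times it, then the intrinsics apply), "position" and "attitude" of the camera in the world. Camera axes: x right, y up, looking along -z (the intrinsics and any distortion apply to the point x, -y, -z); pixel columns grow to the right and rows downward; lengths in m; the calibration is good to about 2 mm. A picture is of the moment at which its call begins.
- close_job(): hands the job in; it is judged then, once.
Trained networks look in a picture, given as the dict that the camera call returned (one of the last four; its "shot" number tells which), for a name from the list of things; names that differ only in an ending like _2 or _b are one class to them, and where a whole thing is asked for, a point or a joint stands for the part that bears it (a point fixed in the world has none). Each returns a list of dicts, best first, with "p" (0 to 1); they miss things now and then, are a little off and sometimes report something else, mostly with a low value. They report only what shows in the picture. A call takes as long as a camera call.
- look_for(query, picture): "location" ([x, y, z] in m, in the coordinates of the camera as it stood for that picture, good to about 4 mm: the middle of the surface that is visible of it).
- landmark_of(query, picture): "location" ([x, y, z] in m, in the coordinates of the camera as it stood for that picture, good to about 4 mm: a listed point, or the origin of a listed thing).
The state is a dict: "t": time; "joint_pos": joint angles; "joint_vel": joint speeds; "tau": joint torques, N m; "tcp_pos": TCP position; "tcp_rot": TCP orientation; "contact_force": force on the tool from outside, world axes, zero at the start; "ft_torque": the same for the moment, N m; "width": finger opening in m; "gripper_force": force on a finger pad.
Only numpy, scipy, OpenCV 4.12 (cv2) and the standard library are available. Lean on these libraries where they do the work, as an engineer would, in place of code of your own. Each camera call takes 0.05 s, during which the arm holds its last target. There are 200 camera calls.

## Working session

There is one attempt and no reset: what is moved stays moved. The work goes in short steps, Python scripts to look and compute and a shell command to move; the robot and the scene stay as the last step left them, time stands still between calls to the robot, and variables do not carry over. Pictures are saved under pics/ and viewed, at most 14 in all, crops included, and the job is handed in when it is done.

```bash
ls; mkdir -p pics
cat > h.py <<'E'
from rig import *
import numpy as np, cv2
from scipy.spatial.transform import Rotation as R
def att(a):
    a=np.array(a,float)
    if a.shape==(3,3): return a
    if a.shape==(3,): return R.from_euler('xyz',a,degrees=True).as_matrix()
    return R.from_quat(a).as_matrix()
def w(c,p): return np.array(c["position"])+att(c["attitude"])@np.array(p)
def cloud(c):
    v,u=np.mgrid[0:480,0:640].astype(float)
    K=np.array([[c["fx"],0,c["cx"]],[0,c["fy"],c["cy"]],[0,0,1.]])
    q=cv2.undistortPoints(np.stack([u.ravel(),v.ravel()],1)[:,None],K,np.array([c["k1"],0,0,0.]))[:,0]
    z=c["z_map"].ravel()
    P=np.stack([q[:,0]*z,-q[:,1]*z,-z],1)
    W=P@att(c["attitude"]).T+np.array(c["position"])
    W[z<=0]=np.nan
    return W.reshape(480,640,3)
def save(c,n): cv2.imwrite(f"pics/{n}.png",c["pixels"][:,:,::-1])
E
python3 - <<'E'
from h import *
for n in ["scene","side"]:
    c=capture(n); save(c,n+"0")
    print(n,c["position"],c["attitude"],c["fx"],c["k1"])
    for q in ["lower_seat","upper_grip","start_button_top","jar0_mid","vial0_mid","tube_rack","tip_box","pipette"]:
        print(q,[(round(d["p"],2),w(c,d["location"]).round(3).tolist()) for d in landmark_of(q,c)])
print(observe())
E
```

```text
pics
scene [1.01853911 0.39756324 1.07828109] [ 30.63552981  -0.53143073 134.58130772] 560.9639912133514 -0.05396800452418715
lower_seat [(0.76, [0.52, 0.304, 0.147])]
upper_grip [(0.69, [0.538, -0.308, 0.09]), (0.65, [0.367, 0.3, 0.069])]
start_button_top [(0.65, [0.368, 0.302, 0.069])]
jar0_mid [(0.96, [0.513, 0.11, 0.029])]
vial0_mid [(0.66, [0.644, -0.009, 0.03])]
tube_rack [(0.68, [0.807, -0.116, -0.001])]
tip_box [(0.87, [0.804, 0.097, 0.001])]
pipette [(0.68, [0.706, -0.056, -0.004])]
side [ 0.26682927 -0.66567361  0.71401595] [ 50.68037456  -0.62699134 -26.64566615] 500.30719538492656 -0.006212970177800624
lower_seat [(0.73, [0.521, 0.301, 0.146])]
upper_grip [(0.65, [0.544, -0.309, 0.089])]
start_button_top [(0.5, [0.369, 0.303, 0.063])]
jar0_mid [(0.77, [0.514, 0.11, 0.027])]
vial0_mid [(0.61, [0.641, -0.008, 0.03])]
tube_rack [(0.81, [0.807, -0.117, -0.004])]
tip_box [(0.62, [0.804, 0.094, -0.002])]
pipette [(0.85, [0.711, -0.064, -0.001]), (0.23, [0.539, -0.314, 0.01])]
{'t': 0.9, 'joint_pos': array([ 6.15976391e+01,  1.51189370e+01,  9.19003791e+01, -2.13835933e-03,
        7.29763036e+01, -2.11468166e+00]), 'joint_vel': array([-0.12252449, -0.01391877,  0.03339954,  0.05739689, -0.06020421,
        0.03288886]), 'tau': array([-1.13509970e-03, -5.02030349e+01, -3.57268953e+01,  7.28237699e-02,
        1.80371728e-02,  1.72786830e-06]), 'tcp_pos': array([0.29897031, 0.60520231, 0.2387418 ]), 'tcp_rot': array([1.79995698e+02, 2.20495104e-03, 1.53712947e+02]), 'contact_force': array([-0.19863098,  0.05647168, -0.12791329]), 'ft_torque': array([-0.01159206,  0.00875233,  0.00394544]), 'gripper_force': 0.0, 'width': 0.08796883704115065}
```

Run:
```python
from h import *
for n in ["scene","side"]:
    c=capture(n)
    for q in ["jar1_mid","jar2_mid","jar3_mid","vial1_mid","vial2_mid"]:
        print(q,[(round(d["p"],2),w(c,d["location"]).round(3).tolist()) for d in landmark_of(q,c)])
```

```text
jar1_mid []
jar2_mid []
jar3_mid [(0.68, [0.444, -0.058, 0.026])]
vial1_mid [(0.71, [0.604, -0.105, 0.031])]
vial2_mid [(0.44, [0.615, 0.097, 0.029])]
jar1_mid []
jar2_mid []
jar3_mid [(0.69, [0.447, -0.055, 0.02])]
vial1_mid [(0.62, [0.605, -0.114, 0.029])]
vial2_mid [(0.67, [0.615, 0.099, 0.033])]
```

View pics/scene0.png

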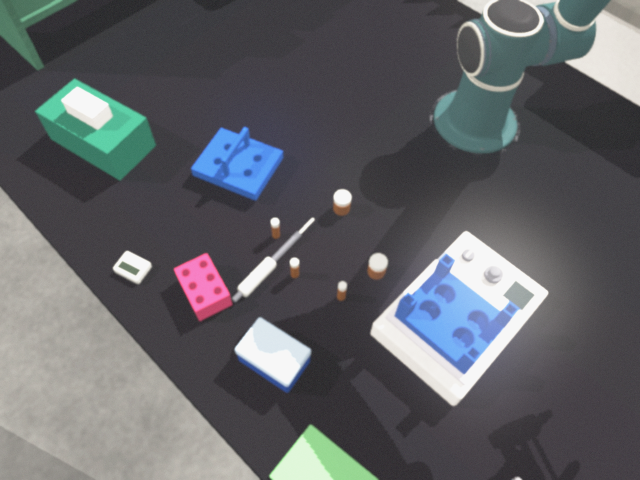

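View pics/side0.png

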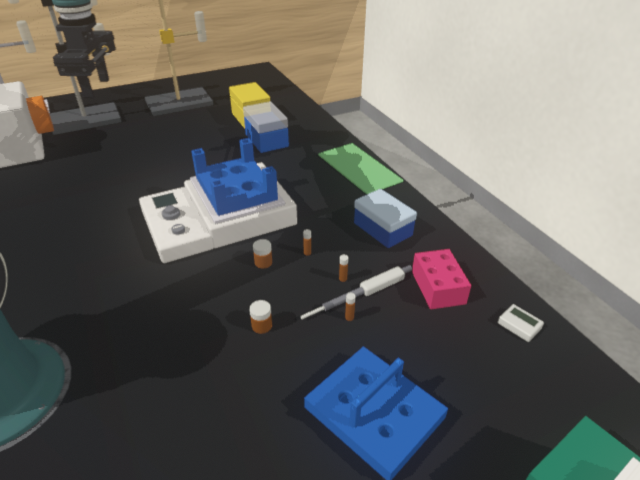

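The scene view shows two upright jars (342,201), (377,265) and three upright vials (275,228), (295,267), (342,290). The upper tray is at (238,162), the lower tray on the shaker at (460,310), and the button at about (493,273). The side view agrees. Next I need the tray yaws and finer positions from depth.

Run:
```python
from h import *
for n in ["scene","side"]:
    c=capture(n); W=cloud(c); px=c["pixels"].astype(int)
    blue=(px[...,2]>px[...,0]*1.7)&(px[...,2]>90)
    def sel(x0,x1,y0,y1,z0,z1,m=None):
        k=(W[...,0]>x0)&(W[...,0]<x1)&(W[...,1]>y0)&(W[...,1]<y1)&(W[...,2]>z0)&(W[...,2]<z1)
        return W[k&m] if m is not None else W[k]
    def rect(P): 
        r=cv2.minAreaRect((P[:,:2]*1000).astype(np.float32)); return len(P),np.round(r[0],1),np.round(r[1],1),round(r[2],2)
    print(n)
    print(" upper blk",rect(sel(.4,.7,-.45,-.15,.034,.043,blue)))
    print(" bar",rect(sel(.4,.7,-.45,-.15,.089,.099,blue)))
    print(" posttops",rect(sel(.4,.65,.18,.42,.142,.152,blue)))
    P=sel(.4,.65,.18,.42,.142,.152,blue)
    for sx in(-1,1):
        for sy in(-1,1):
            q=P[(np.sign(P[:,0]-.52)==sx)&(np.sign(P[:,1]-.303)==sy)]; print("  post",sx,sy,len(q),q.mean(0).round(4) if len(q) else'', (np.ptp(q,axis=0).round(3)) if len(q) else'')
    print(" bar mean",sel(.4,.7,-.45,-.15,.089,.099,blue).mean(0).round(4))
    # jar / vial caps
    for nm,(x,y,h) in dict(j0=(.513,.11,.05),j3=(.445,-.057,.05),v0=(.642,-.009,.06),v1=(.604,-.109,.06),v2=(.615,.098,.06)).items():
        q=sel(x-.03,x+.03,y-.03,y+.03,h-.004,h+.006); print(" ",nm,len(q),q.mean(0).round(4),((q.max(0)+q.min(0))/2).round(4))
    print("263,167",W[167,262]) if n=="side" else print(W[476,517])
    q=sel(.35,.41,.25,.36,.04,.07); print(" btn z",np.percentile(q[:,2],[5,50,90,99]))
    for d in look_for("jar0_mid",c): print("jar?",round(d['p'],2),w(c,d['location']).round(3))
```

```text
scene
 upper blk (2724, array([ 537. , -308.2]), array([144.1, 174.1]), 19.57)
 bar (222, array([ 536.2, -307.9]), array([112.1,  15.5]), 18.52)
 posttops (282, array([526.1, 302.5]), array([139. , 165.2]), 0.35)
  post -1 -1 66 [0.4707 0.231  0.1465] [0.023 0.021 0.009]
  post -1 1 13 [0.4732 0.3772 0.1474] [0.021 0.016 0.007]
  post 1 -1 91 [0.5836 0.2323 0.1465] [0.027 0.02  0.009]
  post 1 1 112 [0.5826 0.3738 0.1463] [0.027 0.023 0.009]
 bar mean [ 0.5373 -0.307   0.0934]
  j0 231 [0.514  0.1098 0.0503] [0.5134 0.1087 0.0509]
  j3 174 [ 0.4482 -0.0542  0.0493] [ 0.4478 -0.0557  0.05  ]
  v0 49 [ 0.6426 -0.0103  0.0599] [ 0.6421 -0.0109  0.0602]
  v1 40 [ 0.6043 -0.1094  0.0592] [ 0.6038 -0.1088  0.0595]
  v2 54 [0.6114 0.0967 0.0601] [0.6109 0.0962 0.0603]
[0.64647364 0.57116988 0.00118212]
 btn z [0.0433581  0.04693498 0.05886495 0.06845517]
jar? 0.85 [0.52  0.111 0.049]
side
 upper blk (7779, array([ 538. , -312.1]), array([143. , 170.5]), 19.58)
 bar (568, array([ 537. , -313.1]), array([110.4,  12.3]), 19.36)
 posttops (246, array([524.9, 298.7]), array([140.8, 174.2]), 0.28)
  post -1 -1 71 [0.467  0.2253 0.1448] [0.024 0.03  0.006]
  post -1 1 55 [0.4666 0.3706 0.1447] [0.024 0.029 0.005]
  post 1 -1 68 [0.5823 0.2256 0.1446] [0.025 0.027 0.005]
  post 1 1 52 [0.5818 0.3716 0.1447] [0.025 0.027 0.005]
 bar mean [ 0.5346 -0.3148  0.0936]
  j0 170 [0.5132 0.1057 0.0487] [0.5131 0.107  0.049 ]
  j3 263 [ 0.4459 -0.06    0.0487] [ 0.4468 -0.0597  0.0488]
  v0 42 [ 0.642  -0.0139  0.0586] [ 0.642  -0.0134  0.0591]
  v1 56 [ 0.6021 -0.1136  0.0587] [ 0.6024 -0.1127  0.0592]
  v2 36 [0.611  0.0936 0.0583] [0.6112 0.0945 0.0583]
263,167 [0.62153023 0.38257173 0.05949882]
 btn z [0.04259097 0.0452339  0.05819513 0.06595519]
jar? 0.77 [0.511 0.093 0.036]
```

```bash
cat >> h.py <<'E'
def go(x,y,z,yaw=None):
    s=observe(); Rm=R.from_euler('xyz',s["tcp_rot"],degrees=True)
    d=Rm.inv().apply(np.array([x,y,z])-s["tcp_pos"])*1000
    out=dict(zip(["dx","dy","dz"],d.round(1).tolist()))
    if yaw is not None:
        T=R.from_euler('xyz',[180,0,yaw],degrees=True)
        out.update(zip(["ax","ay","az"],(np.degrees((Rm.inv()*T).as_rotvec())/10).round(3).tolist()))
    print(out, "tcp",s["tcp_pos"].round(4),"rot",s["tcp_rot"].round(2),"t",round(s["t"],2),"w",round(s["width"],4),"F",s["contact_force"].round(1),"gf",round(float(s["gripper_force"]),1))
E
python3 - <<'E'
from h import *
go(.513,.108,.24,90.3)
E
```

```text
{'dx': -412.1, 'dy': -351.0, 'dz': -1.3, 'ax': -0.0, 'ay': -0.0, 'az': 6.341} tcp [0.2989 0.6052 0.2387] rot [-180.     -0.    153.71] t 1.7 w 0.0879 F [-0.1  0.6  0.2] gf 0.0
```

```bash
python3 -m pendant '[{"dx":-230,"dy":-196,"az":3.5},{"dx":-230,"dy":-196,"az":3.5},{"dx":-230,"dy":-196,"az":3.5},{"dx":-230,"dy":-196,"az":3.5},{"dx":-230,"dy":-196,"az":3.5}]'
python3 - <<'E'
from h import *
go(.513,.108,.24,90.3)
E
```

```text
{'dx': -412.1, 'dy': -351.0, 'dz': -1.3, 'ax': -0.0, 'ay': -0.0, 'az': 6.341} tcp [0.2989 0.6052 0.2387] rot [-180.     -0.    153.71] t 1.7 w 0.0879 F [-0.1  0.6  0.2] gf 0.0validation failed for argument at $[0]...
```

```bash
python3 -m pendant '[{"dx":-230,"dy":-196,"dz":0,"ax":0,"ay":0,"az":3.5,"hand":0},{"dx":-230,"dy":-196,"dz":0,"ax":0,"ay":0,"az":3.5,"hand":0},{"dx":-230,"dy":-196,"dz":0,"ax":0,"ay":0,"az":3.5,"hand":0},{"dx":-230,"dy":-196,"dz":0,"ax":0,"ay":0,"az":3.5,"hand":0},{"dx":-230,"dy":-196,"dz":0,"ax":0,"ay":0,"az":3.5,"hand":0}]'
python3 - <<'E'
from h import *
go(.513,.108,.24,90.3)
E
```

```text
t: 2.33
tcp_pos: [0.4189, 0.3255, 0.239]
tcp_rot: [180.0, 0.0, 118.7]
contact_force: [0.7, 0.7, -0.0]
width: 0.0881
gripper_force: 0.0
{'dx': -236.0, 'dy': -21.8, 'dz': -1.0, 'ax': 0.004, 'ay': 0.0, 'az': 2.837} tcp [0.4189 0.3255 0.239 ] rot [1.7996e+02 1.0000e-02 1.1867e+02] t 2.33 w 0.0881 F [ 0.7  0.7 -0. ] gf 0.0
```

```bash
python3 -m pendant '[{"dx":-236,"dy":-22,"dz":0,"ax":0,"ay":0,"az":2.84,"hand":0},{"dx":-236,"dy":-22,"dz":0,"ax":0,"ay":0,"az":2.84,"hand":0},{"dx":-236,"dy":-22,"dz":0,"ax":0,"ay":0,"az":2.84,"hand":0},{"dx":-236,"dy":-22,"dz":0,"ax":0,"ay":0,"az":2.84,"hand":0},{"dx":-236,"dy":-22,"dz":0,"ax":0,"ay":0,"az":2.84,"hand":0}]'
python3 - <<'E'
from h import *
c=capture("wrist"); save(c,"w1"); W=cloud(c)
print(c["position"],c["attitude"])
k=(abs(W[...,0]-.513)<.03)&(abs(W[...,1]-.108)<.03)&(W[...,2]>.044)&(W[...,2]<.058)
P=W[k];print(len(P),P.mean(0).round(4),((P.max(0)+P.min(0))/2).round(4),np.ptp(P,axis=0).round(4))
print([(round(d["p"],2),w(c,d["location"]).round(3).tolist()) for d in landmark_of("jar0_mid",c)])
go(.513,.108,.06,90.3)
E
```

```text
t: 2.95
tcp_pos: [0.5135, 0.1071, 0.2389]
tcp_rot: [180.0, 0.0, 90.0]
contact_force: [0.2, 0.8, -1.1]
width: 0.0882
gripper_force: 0.0
[0.51361961 0.17291225 0.38347999] [-1.48774207e+01 -7.67422246e-02 -1.18029808e-03]
1387 [0.5125 0.1086 0.0485] [0.5123 0.1083 0.0475] [0.0366 0.0373 0.0069]
[(0.89, [0.517, 0.107, 0.026])]
{'dx': -1.9, 'dy': 0.6, 'dz': 178.7, 'ax': -0.002, 'ay': -0.003, 'az': -0.008} tcp [0.5124 0.1098 0.2387] rot [-1.7998e+02 -3.0000e-02  9.0220e+01] t 3.05 w 0.0879 F [-0.7  0.4 -0.4] gf 0.0
```

View pics/w1.png

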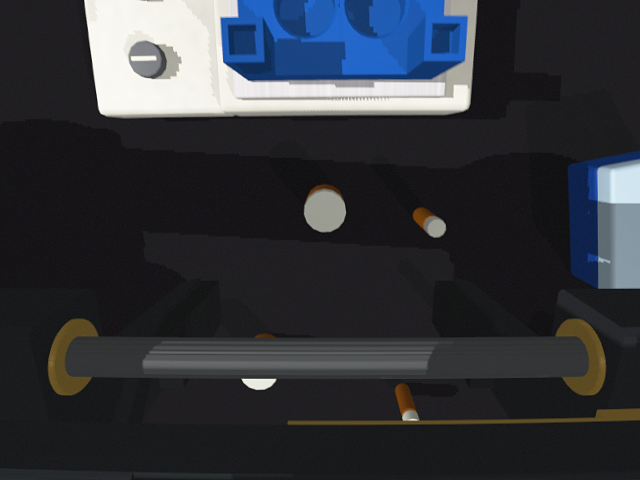

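```bash
python3 -m pendant '[{"dx":-1,"dy":0,"dz":60,"ax":0,"ay":0,"az":0,"hand":0},{"dx":-1,"dy":0,"dz":120,"ax":0,"ay":0,"az":0,"hand":0},{"dx":-1,"dy":0,"dz":175,"ax":0,"ay":0,"az":0,"hand":0},{"dx":-1,"dy":0,"dz":213,"ax":0,"ay":0,"az":0,"hand":0},{"dx":-1,"dy":0,"dz":213,"ax":0,"ay":0,"az":0,"hand":0}]';python3 -m pendant '[{"dx":0,"dy":0,"dz":0,"ax":0,"ay":0,"az":0,"hand":1},{"dx":0,"dy":0,"dz":0,"ax":0,"ay":0,"az":0,"hand":1},{"dx":0,"dy":0,"dz":0,"ax":0,"ay":0,"az":0,"hand":1},{"dx":0,"dy":0,"dz":0,"ax":0,"ay":0,"az":0,"hand":1},{"dx":0,"dy":0,"dz":0,"ax":0,"ay":0,"az":0,"hand":1}]'
```

```text
t: 3.68
tcp_pos: [0.5084, 0.11, 0.0225]
tcp_rot: [-179.5, 0.1, 90.4]
contact_force: [-0.5, -0.1, 0.1]
width: 0.0882
gripper_force: 0.0
t: 4.3
tcp_pos: [0.5127, 0.109, 0.0261]
tcp_rot: [180.0, -0.0, 90.3]
contact_force: [-0.3, 0.7, -0.3]
width: 0.0401
gripper_force: 0.0
```

```bash
python3 -m pendant '[{"dx":0,"dy":0,"dz":0,"ax":0,"ay":0,"az":0,"hand":1},{"dx":0,"dy":0,"dz":-60,"ax":0,"ay":0,"az":0,"hand":1},{"dx":0,"dy":0,"dz":-120,"ax":0,"ay":0,"az":0,"hand":1},{"dx":0,"dy":0,"dz":-180,"ax":0,"ay":0,"az":0,"hand":1},{"dx":0,"dy":0,"dz":-240,"ax":0,"ay":0,"az":0,"hand":1}]';python3 -m pendant '[{"dx":60,"dy":6,"dz":0,"ax":0,"ay":0,"az":0,"hand":1},{"dx":120,"dy":20,"dz":0,"ax":0,"ay":0,"az":0,"hand":1},{"dx":152,"dy":36,"dz":0,"ax":0,"ay":0,"az":0,"hand":1},{"dx":152,"dy":36,"dz":0,"ax":0,"ay":0,"az":0,"hand":1},{"dx":152,"dy":36,"dz":0,"ax":0,"ay":0,"az":0,"hand":1}]'
python3 - <<'E'
from h import *
c=capture("wrist"); save(c,"w2"); W=cloud(c); np.save("W2.npy",W); np.save("P2.npy",c["pixels"])
px=c["pixels"].astype(int)
blue=(px[...,2]>px[...,0]*1.7)&(px[...,2]>60)
k=blue&(abs(W[...,2]-.146)<.006)
P=W[k]; print(len(P),P.mean(0).round(4))
for sx in(-1,1):
  for sy in(-1,1):
    q=P[(np.sign(P[:,0]-.525)==sx)&(np.sign(P[:,1]-.301)==sy)]
    if len(q): print(sx,sy,len(q),((q.max(0)+q.min(0))/2).round(4),np.ptp(q,axis=0).round(4))
for q in ["lower_seat","lower_deck","start_button_top"]: print(q,[(round(d["p"],2),w(c,d["location"]).round(4).tolist()) for d in landmark_of(q,c)])
go(.549,.261,.15,90.3)
E
```

```text
t: 4.92
tcp_pos: [0.5119, 0.1089, 0.2673]
tcp_rot: [-180.0, 0.0, 90.3]
contact_force: [0.1, -0.2, 0.6]
width: 0.0373
gripper_force: 30.0
t: 5.55
tcp_pos: [0.5471, 0.2607, 0.2649]
tcp_rot: [-179.9, 0.1, 90.3]
contact_force: [-0.2, -0.1, -0.4]
width: 0.0373
gripper_force: 30.0
3135 [0.5153 0.3219 0.145 ]
-1 -1 775 [0.4659 0.2266 0.1437] [0.0249 0.0251 0.0072]
-1 1 1028 [0.4651 0.3728 0.1438] [0.0248 0.0241 0.0076]
1 -1 343 [0.5825 0.2281 0.1438] [0.0225 0.0239 0.0075]
1 1 989 [0.5809 0.3734 0.1441] [0.0238 0.0245 0.008 ]
lower_seat [(0.69, [0.522, 0.301, 0.1461]), (0.41, [0.5207, 0.3066, 0.0987])]
lower_deck [(0.7, [0.5189, 0.3018, 0.0992])]
start_button_top [(0.84, [0.3672, 0.2984, 0.0618]), (0.54, [0.5264, 0.3009, 0.1454])]
{'dx': 0.9, 'dy': 1.6, 'dz': 115.7, 'ax': -0.001, 'ay': 0.001, 'az': -0.006} tcp [0.5474 0.2602 0.2657] rot [-1.7999e+02  1.0000e-02  9.0240e+01] t 5.75 w 0.0373 F [-0.1 -0.2 -1.3] gf 30.0
```

View pics/w2.png

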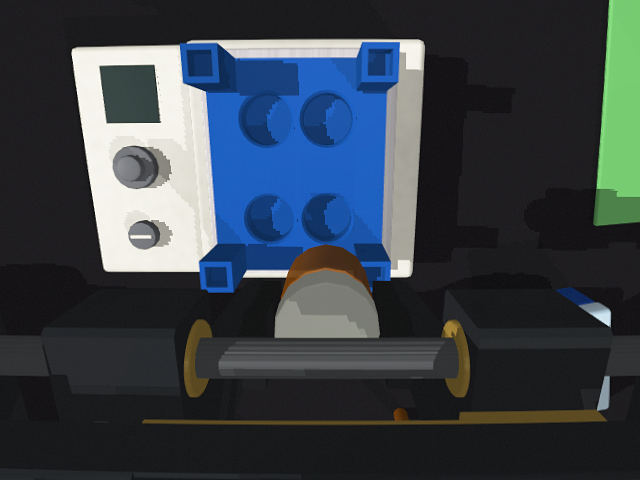

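```bash
cat >> h.py <<'E'
def holes(c,zp,exp,lo=.0015,rad=.03,rr=.02):
    """hole centres in plane z=zp near expected xy; rays of pixels seen below plane, intersected with plane"""
    W=cloud(c); o=np.array(c["position"]); d=W-o
    s=(zp-o[2])/d[...,2]; Q=o+d*s[...,None]
    for e in exp:
        k=(np.hypot(Q[...,0]-e[0],Q[...,1]-e[1])<rad)&(W[...,2]<zp-lo)
        q=Q[k][:,:2]
        if len(q)<30: print(e,"none");continue
        (cx,cy),r=cv2.minEnclosingCircle((q*1000).astype(np.float32))
        print(np.round(e,4),"->",round(cx/1000,4),round(cy/1000,4),"r",round(r,1),"mean",q.mean(0).round(4),len(q), "bbox",((q.max(0)+q.min(0))/2).round(4),(np.ptp(q,axis=0)*1000).round(1))
def tray(cx,cy,yaw,pts):
    a=np.radians(yaw); return [(cx+np.cos(a)*x-np.sin(a)*y,cy+np.sin(a)*x+np.cos(a)*y) for x,y in pts]
B=[(-.024,-.04),(.024,-.04),(-.024,.04),(.024,.04)]
E
python3 - <<'E'
from h import *
c=capture("wrist"); W=cloud(c)
px=c["pixels"].astype(int)
blue=(px[...,2]>px[...,0]*1.7)&(px[...,2]>60)
k=blue&(abs(W[...,2]-.098)<.006)
print(np.percentile(W[k][:,2],[10,50,90]))
holes(c,np.median(W[k][:,2]),tray(.5236,.3003,.4,B),lo=.003,rad=.0235)
go(.549,.261,.15,90.3)
E
```

```text
[0.09551699 0.09656065 0.09755658]
[0.4999 0.2601] -> 0.4998 0.2601 r 20.1 mean [0.5002 0.2606] 1699 bbox [0.5001 0.2598] [39.4 39.3]
[0.5479 0.2605] -> 0.5481 0.2605 r 20.0 mean [0.5478 0.261 ] 1688 bbox [0.5478 0.2608] [39.3 39.2]
[0.4993 0.3401] -> 0.4993 0.3403 r 20.0 mean [0.4995 0.3401] 2032 bbox [0.4994 0.3397] [38.8 38.6]
[0.5473 0.3405] -> 0.5469 0.3402 r 20.4 mean [0.5472 0.3404] 2045 bbox [0.5471 0.3398] [39.3 38.6]
{'dx': 0.7, 'dy': 1.5, 'dz': 115.9, 'ax': 0.001, 'ay': 0.0, 'az': -0.006} tcp [0.5475 0.2603 0.2659] rot [179.99   0.    90.24] t 5.8 w 0.0369 F [-0.1  0.  -0.5] gf 30.0
```

```bash
python3 -m pendant '[{"dx":0.7,"dy":0.5,"dz":55,"ax":0,"ay":0,"az":0,"hand":1},{"dx":0.7,"dy":0.5,"dz":110,"ax":0,"ay":0,"az":0,"hand":1},{"dx":0.7,"dy":0.5,"dz":134,"ax":0,"ay":0,"az":0,"hand":1},{"dx":0.7,"dy":0.5,"dz":134,"ax":0,"ay":0,"az":0,"hand":1},{"dx":0.7,"dy":0.5,"dz":134,"ax":0,"ay":0,"az":0,"hand":1}]';python3 -m pendant '[{"dx":0,"dy":0,"dz":4,"ax":0,"ay":0,"az":0,"hand":1},{"dx":0,"dy":0,"dz":8,"ax":0,"ay":0,"az":0,"hand":1},{"dx":0,"dy":0,"dz":12,"ax":0,"ay":0,"az":0,"hand":1},{"dx":0,"dy":0,"dz":12,"ax":0,"ay":0,"az":0,"hand":1}]'
```

```text
t: 6.42
tcp_pos: [0.5492, 0.2621, 0.1334]
tcp_rot: [179.9, -0.1, 90.3]
contact_force: [1.3, -0.3, -0.1]
width: 0.0369
gripper_force: 30.0
t: 6.92
tcp_pos: [0.5477, 0.2618, 0.1193]
tcp_rot: [-180.0, 0.0, 90.3]
contact_force: [0.2, -0.2, -1.0]
width: 0.0372
gripper_force: 30.0
```

```bash
python3 -m pendant '[{"dx":0,"dy":0,"dz":5,"ax":0,"ay":0,"az":0,"hand":1},{"dx":0,"dy":0,"dz":10,"ax":0,"ay":0,"az":0,"hand":1},{"dx":0,"dy":0,"dz":14,"ax":0,"ay":0,"az":0,"hand":1},{"dx":0,"dy":0,"dz":14,"ax":0,"ay":0,"az":0,"hand":1}]'
```

```text
t: 7.42
tcp_pos: [0.5477, 0.2618, 0.105]
tcp_rot: [-179.9, 0.0, 90.3]
contact_force: [0.3, 0.5, 0.0]
width: 0.037
gripper_force: 30.0
```

```bash
python3 -m pendant '[{"dx":0,"dy":0,"dz":0,"ax":0,"ay":0,"az":0,"hand":0.3},{"dx":0,"dy":0,"dz":0,"ax":0,"ay":0,"az":0,"hand":0.3},{"dx":0,"dy":0,"dz":-40,"ax":0,"ay":0,"az":0,"hand":0.3},{"dx":0,"dy":0,"dz":-100,"ax":0,"ay":0,"az":0,"hand":0.3},{"dx":0,"dy":0,"dz":-145,"ax":0,"ay":0,"az":0,"hand":0}]';python3 -m pendant '[{"dx":-300,"dy":-101,"dz":0,"ax":0,"ay":0,"az":0,"hand":0},{"dx":-300,"dy":-101,"dz":0,"ax":0,"ay":0,"az":0,"hand":0},{"dx":-300,"dy":-101,"dz":0,"ax":0,"ay":0,"az":0,"hand":0},{"dx":-300,"dy":-101,"dz":0,"ax":0,"ay":0,"az":0,"hand":0},{"dx":-300,"dy":-101,"dz":0,"ax":0,"ay":0,"az":0,"hand":0}]'
cat >> h.py <<'E'
def cap(c,x,y,h,r=.03,m=.004):
    W=cloud(c); k=(np.hypot(W[...,0]-x,W[...,1]-y)<r)&(abs(W[...,2]-h)<m); P=W[k]
    if len(P)<15: print("cap none",len(P)); return
    print("cap",len(P),P.mean(0).round(4),((P.max(0)+P.min(0))/2).round(4),(np.ptp(P,axis=0)*1000).round(1))
def lm(c,*qs):
    for q in qs: print(q,[(round(d["p"],2),w(c,d["location"]).round(4).tolist()) for d in landmark_of(q,c)])
E
python3 - <<'E'
from h import *
c=capture("wrist")
cap(c,.446,-.057,.0487); lm(c,"jar0_mid","jar3_mid")
go(.4465,-.057,.026,90.3)
c=capture("scene"); save(c,"s2")
lm(c,"jar0_mid","jar3_mid")
E
```

```text
t: 8.05
tcp_pos: [0.5487, 0.2622, 0.2537]
tcp_rot: [179.9, -0.1, 90.3]
contact_force: [0.7, 0.7, -0.4]
width: 0.0699
gripper_force: 0.0
t: 8.68
tcp_pos: [0.4493, -0.0364, 0.2513]
tcp_rot: [179.9, 0.0, 90.4]
contact_force: [0.1, -0.6, 0.0]
width: 0.0883
gripper_force: 0.0
cap 1231 [ 0.4456 -0.0569  0.0485] [ 0.4456 -0.0572  0.0477] [36.7 36.9  5.8]
jar0_mid [(0.74, [0.7088, -0.06, 0.0031])]
jar3_mid [(0.58, [0.449, -0.0629, 0.0234]), (0.57, [0.6407, -0.0133, 0.0266])]
{'dx': -19.7, 'dy': -3.2, 'dz': 225.3, 'ax': 0.008, 'ay': 0.002, 'az': -0.032} tcp [ 0.4494 -0.0372  0.2513] rot [1.7992e+02 2.0000e-02 8.9980e+01] t 8.82 w 0.0882 F [ 1.7  0.5 -0.5] gf 0.0
jar0_mid [(0.91, [0.5469, 0.2601, 0.1054])]
jar3_mid [(0.79, [0.445, -0.0598, 0.0241])]
```

```bash
python3 -m pendant '[{"dx":-19.5,"dy":-3,"dz":60,"ax":0,"ay":0,"az":0,"hand":0},{"dx":-19.5,"dy":-3,"dz":120,"ax":0,"ay":0,"az":0,"hand":0},{"dx":-19.5,"dy":-3,"dz":180,"ax":0,"ay":0,"az":0,"hand":0},{"dx":-19.5,"dy":-3,"dz":225,"ax":0,"ay":0,"az":0,"hand":0},{"dx":-19.5,"dy":-3,"dz":225,"ax":0,"ay":0,"az":0,"hand":0}]';python3 -m pendant '[{"dx":0,"dy":0,"dz":0,"ax":0,"ay":0,"az":0,"hand":1},{"dx":0,"dy":0,"dz":0,"ax":0,"ay":0,"az":0,"hand":1},{"dx":0,"dy":0,"dz":0,"ax":0,"ay":0,"az":0,"hand":1},{"dx":0,"dy":0,"dz":0,"ax":0,"ay":0,"az":0,"hand":1},{"dx":0,"dy":0,"dz":0,"ax":0,"ay":0,"az":0,"hand":1}]'; python3 -m pendant '[{"dx":0,"dy":0,"dz":0,"ax":0,"ay":0,"az":0,"hand":1},{"dx":0,"dy":0,"dz":0,"ax":0,"ay":0,"az":0,"hand":1}]'
```

```text
t: 9.6
tcp_pos: [0.4436, -0.052, 0.0222]
tcp_rot: [-179.5, -0.1, 90.5]
contact_force: [0.6, 0.4, 0.5]
width: 0.0879
gripper_force: 0.0
t: 10.22
tcp_pos: [0.4473, -0.0544, 0.0261]
tcp_rot: [180.0, 0.0, 90.3]
contact_force: [-0.1, 0.2, 0.5]
width: 0.0406
gripper_force: 0.2
t: 10.48
tcp_pos: [0.4472, -0.0544, 0.026]
tcp_rot: [-180.0, 0.0, 90.3]
contact_force: [-1.9, 0.3, 4.2]
width: 0.0375
gripper_force: 30.0
```

```bash
python3 -m pendant '[{"dx":0,"dy":0,"dz":-60,"ax":0,"ay":0,"az":0,"hand":1},{"dx":0,"dy":0,"dz":-120,"ax":0,"ay":0,"az":0,"hand":1},{"dx":20,"dy":5,"dz":-175,"ax":0,"ay":0,"az":0,"hand":1},{"dx":60,"dy":10,"dz":-214,"ax":0,"ay":0,"az":0,"hand":1},{"dx":120,"dy":20,"dz":-214,"ax":0,"ay":0,"az":0,"hand":1}]';python3 -m pendant '[{"dx":277,"dy":32,"dz":0,"ax":0,"ay":0,"az":0,"hand":1},{"dx":277,"dy":32,"dz":0,"ax":0,"ay":0,"az":0,"hand":1},{"dx":277,"dy":32,"dz":0,"ax":0,"ay":0,"az":0,"hand":1},{"dx":277,"dy":32,"dz":0,"ax":0,"ay":0,"az":0,"hand":1},{"dx":277,"dy":32,"dz":0,"ax":0,"ay":0,"az":0,"hand":1}]'; python3 -m pendant '[{"dx":0,"dy":0,"dz":0,"ax":0,"ay":0,"az":0,"hand":1},{"dx":0,"dy":0,"dz":0,"ax":0,"ay":0,"az":0,"hand":1}]'
python3 - <<'E'
from h import *
c=capture("wrist"); save(c,"w3")
go(.4993,.3432,.1335,90.4)
cap(c,.4993,.3406,.265,r=.04,m=.006)
E
```

```text
t: 11.1
tcp_pos: [0.4693, 0.0663, 0.2442]
tcp_rot: [179.5, -0.0, 90.1]
contact_force: [0.5, 0.2, -1.5]
width: 0.0373
gripper_force: 30.0
t: 11.72
tcp_pos: [0.4965, 0.3461, 0.2387]
tcp_rot: [-179.9, -0.0, 90.5]
contact_force: [0.1, -0.7, -0.9]
width: 0.0376
gripper_force: 30.0
t: 11.98
tcp_pos: [0.4966, 0.3422, 0.2389]
tcp_rot: [-179.9, 0.1, 90.3]
contact_force: [0.4, -0.6, -0.7]
width: 0.0368
gripper_force: 30.0
{'dx': 1.5, 'dy': 2.7, 'dz': 105.6, 'ax': -0.005, 'ay': 0.006, 'az': -0.013} tcp [0.4967 0.3418 0.2391] rot [-1.7995e+02  6.0000e-02  9.0270e+01] t 12.03 w 0.0374 F [-0.1 -0.5 -1.4] gf 30.0
cap 6184 [0.4969 0.3481 0.2623] [0.4966 0.3392 0.265 ] [69.4 38.1 12. ]
```

```bash
python3 -m pendant '[{"dx":1.5,"dy":2.7,"dz":55,"ax":0,"ay":0,"az":0,"hand":1},{"dx":1.5,"dy":2.7,"dz":95,"ax":0,"ay":0,"az":0,"hand":1},{"dx":1.5,"dy":2.7,"dz":110,"ax":0,"ay":0,"az":0,"hand":1},{"dx":1.5,"dy":2.7,"dz":110,"ax":0,"ay":0,"az":0,"hand":1},{"dx":1.5,"dy":2.7,"dz":110,"ax":0,"ay":0,"az":0,"hand":1}]';python3 -m pendant '[{"dx":0,"dy":0,"dz":4,"ax":0,"ay":0,"az":0,"hand":1},{"dx":0,"dy":0,"dz":8,"ax":0,"ay":0,"az":0,"hand":1},{"dx":0,"dy":0,"dz":10,"ax":0,"ay":0,"az":0,"hand":1},{"dx":0,"dy":0,"dz":10,"ax":0,"ay":0,"az":0,"hand":1}]'
```

```text
t: 12.65
tcp_pos: [0.5011, 0.3449, 0.1319]
tcp_rot: [179.8, -0.1, 90.3]
contact_force: [0.5, -0.5, 0.6]
width: 0.0369
gripper_force: 30.0
t: 13.15
tcp_pos: [0.4994, 0.3443, 0.1194]
tcp_rot: [-180.0, 0.0, 90.3]
contact_force: [-0.1, -1.9, -0.5]
width: 0.0374
gripper_force: 30.0
```

```bash
python3 -m pendant '[{"dx":-0.8,"dy":0,"dz":2,"ax":0,"ay":0,"az":0,"hand":1},{"dx":-0.8,"dy":0,"dz":7,"ax":0,"ay":0,"az":0,"hand":1},{"dx":-0.8,"dy":0,"dz":12,"ax":0,"ay":0,"az":0,"hand":1},{"dx":-0.8,"dy":0,"dz":14.5,"ax":0,"ay":0,"az":0,"hand":1},{"dx":-0.8,"dy":0,"dz":14.5,"ax":0,"ay":0,"az":0,"hand":1}]'
```

```text
t: 13.78
tcp_pos: [0.4995, 0.3437, 0.1048]
tcp_rot: [-180.0, 0.0, 90.3]
contact_force: [0.2, 0.2, -0.6]
width: 0.0372
gripper_force: 30.0
```

```bash
python3 -m pendant '[{"dx":0,"dy":0,"dz":0,"ax":0,"ay":0,"az":0,"hand":0.3},{"dx":0,"dy":0,"dz":0,"ax":0,"ay":0,"az":0,"hand":0.3},{"dx":0,"dy":0,"dz":-40,"ax":0,"ay":0,"az":0,"hand":0.3},{"dx":0,"dy":0,"dz":-100,"ax":0,"ay":0,"az":0,"hand":0.3},{"dx":0,"dy":0,"dz":-160,"ax":0,"ay":0,"az":0,"hand":0}]'
python3 - <<'E'
from h import *
c=capture("wrist"); save(c,"w4")
lm(c,"jar0_mid","jar3_mid")
W=cloud(c); P=W[(W[...,2]>.12)&(W[...,2]<.135)&(abs(W[...,0]-.524)<.05)&(abs(W[...,1]-.30)<.058)]
for s in (-1,1):
    q=P[np.sign(P[:,1]-.3)==s]; print(len(q), q.mean(0).round(4) if len(q) else '')
go(.5375,-.310,.26,19.5)
E
python3 -m pendant '[{"dx":-300,"dy":15,"dz":0,"ax":0,"ay":0,"az":3.5,"hand":0},{"dx":-300,"dy":15,"dz":0,"ax":0,"ay":0,"az":3.5,"hand":0},{"dx":-300,"dy":15,"dz":0,"ax":0,"ay":0,"az":3.5,"hand":0},{"dx":-300,"dy":15,"dz":0,"ax":0,"ay":0,"az":3.5,"hand":0},{"dx":-300,"dy":15,"dz":0,"ax":0,"ay":0,"az":3.5,"hand":0}]'
python3 - <<'E'
from h import *
go(.5375,-.290,.26,19.5)
c=capture("side"); lm(c,"upper_grip")
E
```

```text
t: 14.4
tcp_pos: [0.4994, 0.3436, 0.2668]
tcp_rot: [-180.0, 0.0, 90.3]
contact_force: [0.8, -0.6, 0.6]
width: 0.0697
gripper_force: 0.0
jar0_mid [(0.61, [0.5517, 0.2564, 0.1043])]
jar3_mid [(0.71, [0.5035, 0.3359, 0.1024])]
1429 [0.5477 0.2646 0.1263]
1811 [0.4999 0.3409 0.1265]
{'dx': -655.6, 'dy': 31.7, 'dz': 7.7, 'ax': 0.025, 'ay': -0.059, 'az': 7.081} tcp [0.5022 0.3453 0.2711] rot [179.49  -0.32  90.32] t 14.55 w 0.0815 F [-0.7  0.1 -0.8] gf 0.0
t: 15.18
tcp_pos: [0.5151, 0.0415, 0.2633]
tcp_rot: [-179.9, 0.1, 55.2]
contact_force: [0.7, -1.0, 0.1]
width: 0.0883
gripper_force: 0.0
{'dx': -259.6, 'dy': 207.4, 'dz': 3.4, 'ax': -0.007, 'ay': 0.013, 'az': 3.575} tcp [0.5151 0.0415 0.2633] rot [-1.7989e+02  1.0000e-01  5.5250e+01] t 15.18 w 0.0883 F [ 0.7 -1.   0.1] gf 0.0
upper_grip []
```

```bash
python3 -m pendant '[{"dx":-240,"dy":190,"dz":0,"ax":0,"ay":0,"az":3.58,"hand":0},{"dx":-240,"dy":190,"dz":0,"ax":0,"ay":0,"az":3.58,"hand":0},{"dx":-240,"dy":190,"dz":0,"ax":0,"ay":0,"az":3.58,"hand":0},{"dx":-240,"dy":190,"dz":0,"ax":0,"ay":0,"az":3.58,"hand":0},{"dx":-240,"dy":190,"dz":0,"ax":0,"ay":0,"az":3.58,"hand":0}]'
python3 - <<'E'
from h import *
c=capture("wrist"); save(c,"w5"); W=cloud(c); px=c["pixels"].astype(int)
blue=(px[...,2]>px[...,0]*1.7)&(px[...,2]>60)
for z0,z1 in((.030,.044),(.088,.098)):
    P=W[blue&(W[...,2]>z0)&(W[...,2]<z1)]
    if len(P): 
        r=cv2.minAreaRect((P[:,:2]*1000).astype(np.float32)); print(len(P),np.round(r[0],1),np.round(r[1],1),round(r[2],2),np.median(P[:,2]).round(4))
lm(c,"upper_grip","upper")
go(.5375,-.310,.26,19.5)
E
```

```text
t: 15.9
tcp_pos: [0.5356, -0.2626, 0.2635]
tcp_rot: [-179.9, 0.1, 19.5]
contact_force: [0.2, 0.2, 0.6]
width: 0.0879
gripper_force: 0.0
21644 [ 586.1 -382.5] [171.3 369.6] 33.16 0.0365
1811 [ 572.9 -414.4] [109.9 230.1] 19.38 0.0932
upper_grip []
upper [(0.78, [0.5336, -0.3121, 0.0105])]
{'dx': -13.6, 'dy': 45.1, 'dz': 3.1, 'ax': -0.014, 'ay': 0.01, 'az': -0.018} tcp [ 0.5354 -0.263   0.2632] rot [-1.7986e+02  1.0000e-01  1.9320e+01] t 16.05 w 0.0882 F [-0.   1.  -0.1] gf 0.0
```

View pics/w5.png

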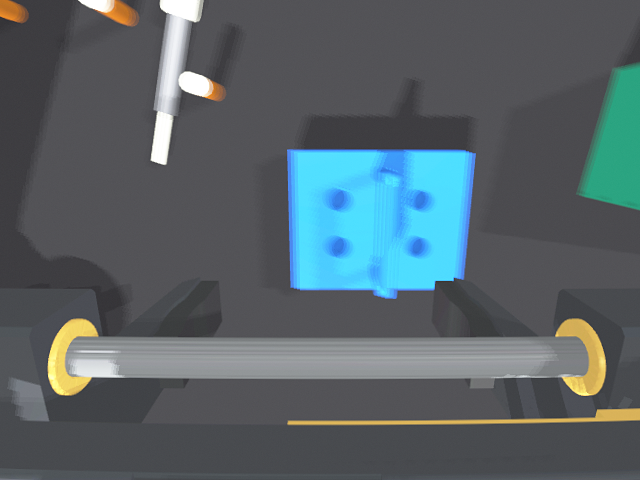

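The upper tray shows whole at about (380,220) with the bar running vertically at (388,235). A green box at the right got into my blue mask, so I'll limit the region and measure again.

Run:
```python
from h import *
c=capture("wrist"); W=cloud(c); px=c["pixels"].astype(int)
m=np.zeros((480,640),bool); m[145:292,280:480]=1
blue=(px[...,2]>px[...,0]*1.7)&(px[...,2]>60)&m
for z0,z1 in((.032,.042),(.088,.098)):
    P=W[blue&(W[...,2]>z0)&(W[...,2]<z1)]
    r=cv2.minAreaRect((P[:,:2]*1000).astype(np.float32)); print(len(P),np.round(r[0],1),np.round(r[1],1),round(r[2],2),np.median(P[:,2]).round(4))
go(.5375,-.310,.26,19.5)
```

```text
20277 [ 536.3 -312. ] [140.6 170.4] 19.41 0.0366
1764 [ 538.1 -311.3] [106.6  12.4] 19.27 0.0932
{'dx': -14.2, 'dy': 46.6, 'dz': 3.3, 'ax': -0.017, 'ay': 0.009, 'az': -0.008} tcp [ 0.5354 -0.2614  0.2634] rot [-1.7983e+02  9.0000e-02  1.9420e+01] t 16.1 w 0.088 F [-0.7  0.7  0.7] gf 0.0
```

```bash
python3 -m pendant '[{"dx":-15.5,"dy":47,"dz":30,"ax":0,"ay":0,"az":0,"hand":0},{"dx":-15.5,"dy":47,"dz":90,"ax":0,"ay":0,"az":0,"hand":0},{"dx":-15.5,"dy":47,"dz":150,"ax":0,"ay":0,"az":0,"hand":0},{"dx":-15.5,"dy":47,"dz":195,"ax":0,"ay":0,"az":0,"hand":0.3},{"dx":-15.5,"dy":47,"dz":195,"ax":0,"ay":0,"az":0,"hand":0.5}]'
python3 - <<'E'
from h import *
go(.5365,-.3118,.068,19.4)
E
```

```text
t: 16.73
tcp_pos: [0.5336, -0.3065, 0.0652]
tcp_rot: [-179.5, 0.4, 19.6]
contact_force: [-0.2, -0.1, -0.3]
width: 0.0705
gripper_force: 0.0
{'dx': 0.9, 'dy': 6.0, 'dz': -2.9, 'ax': -0.051, 'ay': 0.037, 'az': 0.024} tcp [ 0.5336 -0.3065  0.0652] rot [-179.48    0.37   19.64] t 16.73 w 0.0705 F [-0.2 -0.1 -0.3] gf 0.0
```

```bash
python3 -m pendant '[{"dx":0,"dy":0,"dz":0,"ax":0,"ay":0,"az":0,"hand":0.6},{"dx":0,"dy":0,"dz":0,"ax":0,"ay":0,"az":0,"hand":0.6},{"dx":0,"dy":0,"dz":0,"ax":0,"ay":0,"az":0,"hand":0.6}]'
python3 - <<'E'
from h import *
go(.5365,-.3118,.068,19.4)
E
```

```text
t: 17.1
tcp_pos: [0.5386, -0.3119, 0.0728]
tcp_rot: [179.8, -0.2, 19.5]
contact_force: [0.4, 0.1, 0.3]
width: 0.0405
gripper_force: 0.0
{'dx': -2.0, 'dy': -0.8, 'dz': 4.8, 'ax': 0.019, 'ay': -0.015, 'az': 0.012} tcp [ 0.5386 -0.3119  0.0728] rot [ 1.7981e+02 -1.5000e-01  1.9520e+01] t 17.1 w 0.0405 F [0.4 0.1 0.3] gf 0.0
```

```bash
python3 -m pendant '[{"dx":-1,"dy":0,"dz":2,"ax":0,"ay":0,"az":-0.01,"hand":0.6},{"dx":-1,"dy":0,"dz":2,"ax":0,"ay":0,"az":-0.01,"hand":1},{"dx":-1,"dy":0,"dz":2,"ax":0,"ay":0,"az":-0.01,"hand":1},{"dx":-1,"dy":0,"dz":2,"ax":0,"ay":0,"az":-0.01,"hand":1},{"dx":-1,"dy":0,"dz":2,"ax":0,"ay":0,"az":-0.01,"hand":1}]';  python3 -m pendant '[{"dx":0,"dy":0,"dz":0,"ax":0,"ay":0,"az":0,"hand":1},{"dx":0,"dy":0,"dz":0,"ax":0,"ay":0,"az":0,"hand":1},{"dx":0,"dy":0,"dz":0,"ax":0,"ay":0,"az":0,"hand":1}]'
python3 - <<'E'
from h import *
go(.5365,-.3118,.068,19.4)
E
```

```text
t: 17.73
tcp_pos: [0.536, -0.3116, 0.0681]
tcp_rot: [-180.0, 0.0, 19.6]
contact_force: [-0.6, -0.0, -0.2]
width: 0.0118
gripper_force: 30.0
t: 18.1
tcp_pos: [0.536, -0.3116, 0.0681]
tcp_rot: [180.0, 0.0, 19.6]
contact_force: [0.6, -1.4, -0.7]
width: 0.0114
gripper_force: 30.0
{'dx': 0.4, 'dy': 0.4, 'dz': 0.1, 'ax': 0.001, 'ay': 0.001, 'az': 0.022} tcp [ 0.536  -0.3116  0.0681] rot [1.7999e+02 1.0000e-02 1.9620e+01] t 18.1 w 0.0114 F [ 0.6 -1.4 -0.7] gf 30.0
```

```bash
python3 -m pendant '[{"dx":0,"dy":0,"dz":-20,"ax":0,"ay":0,"az":0,"hand":1},{"dx":0,"dy":0,"dz":-60,"ax":0,"ay":0,"az":0,"hand":1},{"dx":0,"dy":0,"dz":-110,"ax":0,"ay":0,"az":0,"hand":1},{"dx":0,"dy":0,"dz":-160,"ax":0,"ay":0,"az":0,"hand":1},{"dx":0,"dy":0,"dz":-205,"ax":0,"ay":0,"az":0,"hand":1}]';  python3 -m pendant '[{"dx":0,"dy":0,"dz":0,"ax":0,"ay":0,"az":0,"hand":1},{"dx":0,"dy":0,"dz":0,"ax":0,"ay":0,"az":0,"hand":1},{"dx":0,"dy":0,"dz":0,"ax":0,"ay":0,"az":0,"hand":1}]'
python3 - <<'E'
from h import *
go(.5236,.0,.272,10)
c=capture("scene"); lm(c,"jar0_mid","jar3_mid")
E
```

```text
t: 18.73
tcp_pos: [0.536, -0.311, 0.2761]
tcp_rot: [180.0, -0.1, 19.6]
contact_force: [0.7, 0.0, -3.2]
width: 0.012
gripper_force: 30.0
t: 19.1
tcp_pos: [0.5346, -0.3105, 0.2699]
tcp_rot: [-179.8, 0.2, 19.6]
contact_force: [-0.1, -0.0, -4.5]
width: 0.0116
gripper_force: 30.0
{'dx': 93.8, 'dy': -296.2, 'dz': -1.1, 'ax': -0.023, 'ay': 0.021, 'az': 0.962} tcp [ 0.5346 -0.3105  0.2699] rot [-179.75    0.19   19.62] t 19.1 w 0.0116 F [-0.1 -0.  -4.5] gf 30.0
jar0_mid [(0.96, [0.5491, 0.2597, 0.1048])]
jar3_mid [(0.55, [0.5055, 0.3372, 0.1012])]
```

```bash
python3 -m pendant '[{"dx":10,"dy":-33,"dz":0,"ax":0,"ay":0,"az":0.1,"hand":1},{"dx":29,"dy":-91,"dz":0,"ax":0,"ay":0,"az":0.3,"hand":1},{"dx":48,"dy":-150,"dz":0,"ax":0,"ay":0,"az":0.5,"hand":1},{"dx":67,"dy":-209,"dz":0,"ax":0,"ay":0,"az":0.7,"hand":1},{"dx":86,"dy":-268,"dz":0,"ax":0,"ay":0,"az":0.9,"hand":1}]'
python3 - <<'E'
from h import *
go(.5236,.3003,.272,.4)
E
```

```text
t: 19.88
tcp_pos: [0.5266, -0.0283, 0.2725]
tcp_rot: [-180.0, 0.0, 10.5]
contact_force: [1.3, 0.2, -4.1]
width: 0.0113
gripper_force: 30.0
{'dx': 57.1, 'dy': -323.6, 'dz': 0.6, 'ax': -0.002, 'ay': 0.003, 'az': 1.012} tcp [ 0.5266 -0.0283  0.2725] rot [-1.7998e+02  3.0000e-02  1.0520e+01] t 19.88 w 0.0113 F [ 1.3  0.2 -4.1] gf 30.0
```

```bash
python3 -m pendant '[{"dx":8,"dy":-47,"dz":0,"ax":0,"ay":0,"az":0.2,"hand":1},{"dx":18,"dy":-104,"dz":0,"ax":0,"ay":0,"az":0.4,"hand":1},{"dx":29,"dy":-162,"dz":0,"ax":0,"ay":0,"az":0.6,"hand":1},{"dx":39,"dy":-220,"dz":0,"ax":0,"ay":0,"az":0.8,"hand":1},{"dx":48,"dy":-270,"dz":0,"ax":0,"ay":0,"az":1.01,"hand":1}]'; python3 -m pendant '[{"dx":0,"dy":0,"dz":0,"ax":0,"ay":0,"az":0,"hand":1},{"dx":0,"dy":0,"dz":0,"ax":0,"ay":0,"az":0,"hand":1}]'
python3 - <<'E'
from h import *
go(.5236,.3003,.272,.4)
E
```

```text
t: 20.5
tcp_pos: [0.524, 0.2461, 0.2724]
tcp_rot: [180.0, 0.1, 0.5]
contact_force: [0.4, -0.1, -4.0]
width: 0.0115
gripper_force: 30.0
t: 20.75
tcp_pos: [0.5241, 0.2439, 0.2723]
tcp_rot: [179.9, 0.1, 0.6]
contact_force: [-0.9, 0.3, -4.6]
width: 0.0118
gripper_force: 30.0
{'dx': 0.0, 'dy': -56.4, 'dz': 0.2, 'ax': 0.007, 'ay': 0.009, 'az': 0.018} tcp [0.5241 0.2439 0.2723] rot [1.7993e+02 9.0000e-02 5.8000e-01] t 20.75 w 0.0118 F [-0.9  0.3 -4.6] gf 30.0
```

```bash
python3 -m pendant '[{"dx":0,"dy":-28,"dz":0,"ax":0,"ay":0,"az":0.015,"hand":1},{"dx":0,"dy":-56.4,"dz":0,"ax":0,"ay":0,"az":0.015,"hand":1},{"dx":0,"dy":-56.4,"dz":20,"ax":0,"ay":0,"az":0.015,"hand":1},{"dx":0,"dy":-56.4,"dz":30,"ax":0,"ay":0,"az":0.015,"hand":1},{"dx":0,"dy":-56.4,"dz":30,"ax":0,"ay":0,"az":0.015,"hand":1}]'; python3 -m pendant '[{"dx":0,"dy":0,"dz":0,"ax":0,"ay":0,"az":0,"hand":1},{"dx":0,"dy":0,"dz":0,"ax":0,"ay":0,"az":0,"hand":1},{"dx":0,"dy":0,"dz":0,"ax":0,"ay":0,"az":0,"hand":1}]'
python3 - <<'E'
from h import *
go(.5236,.3003,.216,.4)
for n in ("side","wrist"):
    c=capture(n); save(c,"t_"+n); W=cloud(c); px=c["pixels"].astype(int)
    blue=(px[...,2]>px[...,0]*1.6)&(px[...,2]>60)
    k=blue&(W[...,2]>.185)&(W[...,2]<.22)&(abs(W[...,0]-.52)<.12)&(abs(W[...,1]-.3)<.13)
    P=W[k]; 
    if len(P)<100: print(n,len(P)); continue
    A=np.c_[P[:,:2]-[.5236,.3003],np.ones(len(P))]
    s=np.linalg.lstsq(A,P[:,2],rcond=None)[0]
    k2=abs(A@s-P[:,2])<.002; s=np.linalg.lstsq(A[k2],P[k2,2],rcond=None)[0]; Q=P[abs(A@s-P[:,2])<.003]
    r=cv2.minAreaRect((Q[:,:2]*1000).astype(np.float32)); print(n,len(Q),"slope deg",np.degrees(s[:2]).round(2),"z",s[2].round(4),np.round(r[0],1),np.round(r[1],1),round(r[2],2))
E
```

```text
t: 21.38
tcp_pos: [0.5231, 0.2985, 0.2409]
tcp_rot: [179.9, 0.2, 0.3]
contact_force: [0.7, -0.5, -3.5]
width: 0.0114
gripper_force: 30.0
t: 21.75
tcp_pos: [0.5244, 0.3005, 0.2439]
tcp_rot: [-180.0, -0.1, 0.4]
contact_force: [0.1, 0.5, -4.3]
width: 0.0114
gripper_force: 30.0
{'dx': -0.9, 'dy': 0.2, 'dz': 27.9, 'ax': -0.003, 'ay': -0.006, 'az': -0.005} tcp [0.5244 0.3005 0.2439] rot [-1.7997e+02 -6.0000e-02  3.5000e-01] t 21.75 w 0.0114 F [ 0.1  0.5 -4.3] gf 30.0
side 1310 slope deg [1.31 3.59] z 0.2101 [526.1 299.1] [141.7 174.1] 0.42
wrist 51229 slope deg [0.17 0.87] z 0.2118 [524.5 301.5] [140.4 171.6] 0.32
```

View pics/t_side.png

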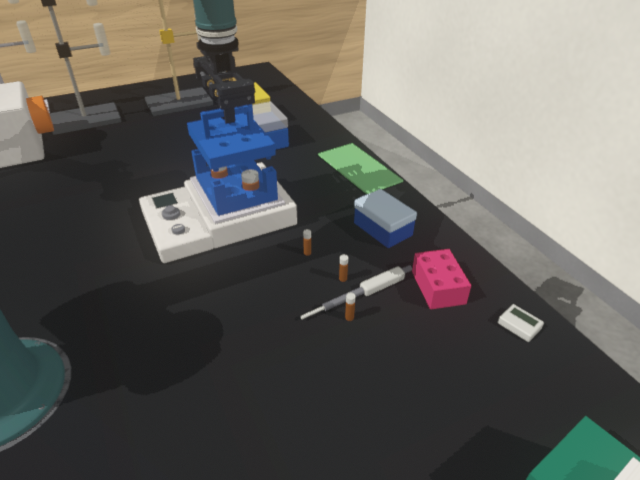

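The side view shows the tray level over the posts at about (230,135). Both jars show under it at (220,172) and (250,182). I'll shift about 1 mm and go down slowly.

```bash
python3 -m pendant '[{"dx":-1,"dy":0.7,"dz":8,"ax":0,"ay":0,"az":0,"hand":1},{"dx":-1,"dy":0.7,"dz":16,"ax":0,"ay":0,"az":0,"hand":1},{"dx":-1,"dy":0.7,"dz":22,"ax":0,"ay":0,"az":0,"hand":1},{"dx":-1,"dy":0.7,"dz":25,"ax":0,"ay":0,"az":0,"hand":1},{"dx":-1,"dy":0.7,"dz":25,"ax":0,"ay":0,"az":0,"hand":1}]'; python3 -m pendant '[{"dx":0,"dy":0,"dz":2,"ax":0,"ay":0,"az":0,"hand":1},{"dx":0,"dy":0,"dz":4,"ax":0,"ay":0,"az":0,"hand":1},{"dx":0,"dy":0,"dz":6,"ax":0,"ay":0,"az":0,"hand":1},{"dx":0,"dy":0,"dz":6,"ax":0,"ay":0,"az":0,"hand":1}]'
```

```text
t: 22.48
tcp_pos: [0.5229, 0.2997, 0.2177]
tcp_rot: [180.0, 0.0, 0.4]
contact_force: [0.7, 0.1, -3.9]
width: 0.0116
gripper_force: 30.0
t: 22.98
tcp_pos: [0.5229, 0.2997, 0.212]
tcp_rot: [180.0, 0.0, 0.4]
contact_force: [0.1, -0.0, -4.0]
width: 0.0112
gripper_force: 30.0
```

```bash
python3 -m pendant '[{"dx":0.3,"dy":0,"dz":2,"ax":0,"ay":0,"az":0,"hand":1},{"dx":0.3,"dy":0,"dz":4,"ax":0,"ay":0,"az":0,"hand":1},{"dx":0.3,"dy":0,"dz":5,"ax":0,"ay":0,"az":0,"hand":1},{"dx":0.3,"dy":0,"dz":5,"ax":0,"ay":0,"az":0,"hand":1}]'; python3 -m pendant '[{"dx":0,"dy":0,"dz":1,"ax":0,"ay":0,"az":0,"hand":1},{"dx":0,"dy":0,"dz":2,"ax":0,"ay":0,"az":0,"hand":1},{"dx":0,"dy":0,"dz":3,"ax":0,"ay":0,"az":0,"hand":1},{"dx":0,"dy":0,"dz":3,"ax":0,"ay":0,"az":0,"hand":1}]'
```

```text
t: 23.48
tcp_pos: [0.5233, 0.2997, 0.207]
tcp_rot: [180.0, 0.0, 0.4]
contact_force: [0.5, -0.2, -2.6]
width: 0.0113
gripper_force: 30.0
t: 23.98
tcp_pos: [0.5234, 0.2997, 0.2042]
tcp_rot: [180.0, -0.0, 0.4]
contact_force: [-1.1, -0.1, -3.4]
width: 0.0116
gripper_force: 29.9
```

```bash
python3 -m pendant '[{"dx":0,"dy":0,"dz":0.5,"ax":0,"ay":0,"az":0,"hand":1},{"dx":0,"dy":0,"dz":1,"ax":0,"ay":0,"az":0,"hand":1},{"dx":0,"dy":0,"dz":1.5,"ax":0,"ay":0,"az":0,"hand":1},{"dx":0,"dy":0,"dz":1.5,"ax":0,"ay":0,"az":0,"hand":1}]'
```

```text
t: 24.48
tcp_pos: [0.5237, 0.3002, 0.2033]
tcp_rot: [-179.9, -0.0, 0.4]
contact_force: [-0.9, 2.3, 0.3]
width: 0.0113
gripper_force: 30.0
```

```bash
python3 -m pendant '[{"dx":0,"dy":0,"dz":0,"ax":0,"ay":0,"az":0,"hand":0.5},{"dx":0,"dy":0,"dz":0,"ax":0,"ay":0,"az":0,"hand":0.5},{"dx":0,"dy":0,"dz":0,"ax":0,"ay":0,"az":0,"hand":0.5},{"dx":0,"dy":0,"dz":-40,"ax":0,"ay":0,"az":0,"hand":0.5},{"dx":0,"dy":0,"dz":-100,"ax":0,"ay":0,"az":0,"hand":0.5}]'; python3 -m pendant '[{"dx":10,"dy":50,"dz":0,"ax":0,"ay":0,"az":-1,"hand":0.5},{"dx":30,"dy":90,"dz":0,"ax":0,"ay":0,"az":-2,"hand":0.5},{"dx":50,"dy":130,"dz":0,"ax":0,"ay":0,"az":-3,"hand":0.5},{"dx":70,"dy":170,"dz":0,"ax":0,"ay":0,"az":-4,"hand":0.5},{"dx":88,"dy":203,"dz":0,"ax":0,"ay":0,"az":-5,"hand":0.5}]'
python3 - <<'E'
from h import *
go(.611,.096,.22,90.4)
c=capture("wrist"); save(c,"w6")
for n in ("side","scene"):
    c=capture(n); save(c,"u_"+n); lm(c,"upper_grip","jar0_mid","jar1_mid"); 
    W=cloud(c); px=c["pixels"].astype(int)
    blue=(px[...,2]>px[...,0]*1.6)&(px[...,2]>60)
    P=W[blue&(W[...,2]>.162)&(W[...,2]<.182)&(abs(W[...,0]-.52)<.12)&(abs(W[...,1]-.3)<.13)]
    A=np.c_[P[:,:2]-[.5236,.3003],np.ones(len(P))]
    s=np.linalg.lstsq(A,P[:,2],rcond=None)[0]
    k2=abs(A@s-P[:,2])<.0025; s=np.linalg.lstsq(A[k2],P[k2,2],rcond=None)[0]; Q=P[k2]
    r=cv2.minAreaRect((Q[:,:2]*1000).astype(np.float32)); print(n,len(Q),"slope deg",np.degrees(s[:2]).round(2),"z",s[2].round(4),np.round(r[0],1),np.round(r[1],1),round(r[2],2))
E
```

```text
t: 25.1
tcp_pos: [0.522, 0.2989, 0.3008]
tcp_rot: [179.8, 0.3, 0.4]
contact_force: [1.2, -0.1, -0.0]
width: 0.044
gripper_force: 0.0
t: 25.72
tcp_pos: [0.6132, 0.0956, 0.3028]
tcp_rot: [180.0, -0.0, 50.7]
contact_force: [-0.7, -0.7, 0.6]
width: 0.0437
gripper_force: 0.0
{'dx': -1.1, 'dy': -2.0, 'dz': 82.8, 'ax': 0.002, 'ay': 0.001, 'az': -3.975} tcp [0.6132 0.0956 0.3028] rot [179.98  -0.    50.65] t 25.73 w 0.0437 F [-0.7 -0.7  0.6] gf 0.0
upper_grip [(0.91, [0.5308, 0.3032, 0.2229]), (0.56, [0.5231, 0.3004, 0.099])]
jar0_mid [(0.68, [0.5454, 0.2605, 0.1031])]
jar1_mid []
side 2069 slope deg [0.12 0.16] z 0.1713 [525.5 298.6] [141.6 175.1] 0.01
upper_grip [(0.58, [0.5233, 0.2994, 0.2239])]
jar0_mid []
jar1_mid []
scene 5086 slope deg [-0.21 -0.15] z 0.1729 [524.9 301.7] [142.9 171.1] 0.15
```

View pics/u_side.png

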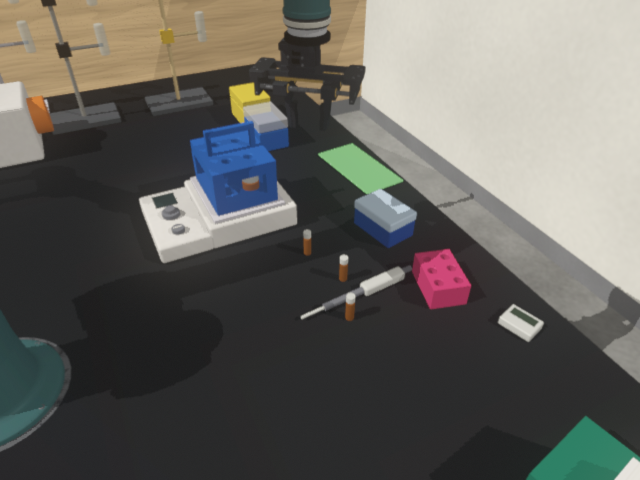

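The upper tray sits flat at (235,160) with its top face at about 172 mm, so the lugs are home. On to the vials.

```bash
python3 -m pendant '[{"dx":-1,"dy":-2,"dz":20,"ax":0,"ay":0,"az":-1,"hand":0.4},{"dx":-1,"dy":-2,"dz":40,"ax":0,"ay":0,"az":-2,"hand":0.4},{"dx":-1,"dy":-2,"dz":60,"ax":0,"ay":0,"az":-3,"hand":0.4},{"dx":-1,"dy":-2,"dz":80,"ax":0,"ay":0,"az":-3.97,"hand":0.4},{"dx":-1,"dy":-2,"dz":80,"ax":0,"ay":0,"az":-3.97,"hand":0.4}]'; python3 -m pendant '[{"dx":0,"dy":0,"dz":0,"ax":0,"ay":0,"az":0,"hand":0.4},{"dx":0,"dy":0,"dz":0,"ax":0,"ay":0,"az":0,"hand":0.4}]'
python3 - <<'E'
from h import *
c=capture("wrist"); save(c,"w7"); cap(c,.611,.0955,.059,r=.02); lm(c,"vial0_mid")
go(.611,.0955,.031,90.4)
E
```

```text
t: 26.8
tcp_pos: [0.6088, 0.0985, 0.2207]
tcp_rot: [-179.8, 0.0, 90.0]
contact_force: [-0.0, -0.1, 0.5]
width: 0.0528
gripper_force: 0.0
t: 27.05
tcp_pos: [0.6112, 0.0982, 0.2242]
tcp_rot: [179.9, -0.0, 90.0]
contact_force: [-0.1, 0.1, 0.9]
width: 0.053
gripper_force: 0.0
cap 318 [0.6105 0.0959 0.0585] [0.6104 0.0958 0.0577] [15.9 16.   5.4]
vial0_mid [(0.58, [0.641, -0.0141, 0.0286])]
{'dx': -2.5, 'dy': -0.4, 'dz': 192.9, 'ax': 0.011, 'ay': -0.001, 'az': -0.039} tcp [0.6111 0.098  0.2239] rot [ 1.7989e+02 -1.0000e-02  9.0010e+01] t 27.15 w 0.0531 F [ 0.4 -0.1 -0.7] gf 0.0
```

```bash
python3 -m pendant '[{"dx":-2,"dy":-0.5,"dz":60,"ax":0,"ay":0,"az":-0.04,"hand":0.4},{"dx":-2,"dy":-0.5,"dz":120,"ax":0,"ay":0,"az":-0.04,"hand":0.4},{"dx":-2,"dy":-0.5,"dz":165,"ax":0,"ay":0,"az":-0.04,"hand":0.4},{"dx":-2,"dy":-0.5,"dz":192,"ax":0,"ay":0,"az":-0.04,"hand":0.4},{"dx":-2,"dy":-0.5,"dz":192,"ax":0,"ay":0,"az":-0.04,"hand":0.4}]';python3 -m pendant '[{"dx":0,"dy":0,"dz":0,"ax":0,"ay":0,"az":0,"hand":0.5},{"dx":0,"dy":0,"dz":0,"ax":0,"ay":0,"az":0,"hand":1},{"dx":0,"dy":0,"dz":0,"ax":0,"ay":0,"az":0,"hand":1},{"dx":0,"dy":0,"dz":0,"ax":0,"ay":0,"az":0,"hand":1},{"dx":0,"dy":0,"dz":0,"ax":0,"ay":0,"az":0,"hand":1}]';python3 -m pendant '[{"dx":0,"dy":0,"dz":0,"ax":0,"ay":0,"az":0,"hand":1},{"dx":0,"dy":0,"dz":0,"ax":0,"ay":0,"az":0,"hand":1},{"dx":0,"dy":0,"dz":0,"ax":0,"ay":0,"az":0,"hand":1}]'
```

```text
t: 27.78
tcp_pos: [0.6078, 0.0955, 0.0283]
tcp_rot: [-179.7, 0.0, 90.4]
contact_force: [0.7, -0.4, 0.8]
width: 0.0527
gripper_force: 0.0
t: 28.4
tcp_pos: [0.6106, 0.0959, 0.0316]
tcp_rot: [179.9, -0.0, 90.5]
contact_force: [-1.3, 0.0, 3.9]
width: 0.0162
gripper_force: 30.0
t: 28.78
tcp_pos: [0.6106, 0.0959, 0.0316]
tcp_rot: [179.9, -0.0, 90.5]
contact_force: [-1.3, 0.5, 5.1]
width: 0.0161
gripper_force: 30.0
```

```bash
python3 -m pendant '[{"dx":0,"dy":0,"dz":-60,"ax":0,"ay":0,"az":0,"hand":1},{"dx":0,"dy":0,"dz":-120,"ax":0,"ay":0,"az":0,"hand":1},{"dx":0,"dy":0,"dz":-180,"ax":0,"ay":0,"az":0,"hand":1},{"dx":0,"dy":0,"dz":-240,"ax":0,"ay":0,"az":0,"hand":1},{"dx":20,"dy":-10,"dz":-250,"ax":0,"ay":0,"az":0,"hand":1}]';python3 -m pendant '[{"dx":225,"dy":-101,"dz":0,"ax":0,"ay":0,"az":0,"hand":1},{"dx":225,"dy":-101,"dz":0,"ax":0,"ay":0,"az":0,"hand":1},{"dx":225,"dy":-101,"dz":0,"ax":0,"ay":0,"az":0,"hand":1},{"dx":225,"dy":-101,"dz":0,"ax":0,"ay":0,"az":0,"hand":1},{"dx":225,"dy":-101,"dz":0,"ax":0,"ay":0,"az":0,"hand":1}]';python3 -m pendant '[{"dx":0,"dy":0,"dz":0,"ax":0,"ay":0,"az":0,"hand":1},{"dx":0,"dy":0,"dz":0,"ax":0,"ay":0,"az":0,"hand":1}]'
python3 - <<'E'
from h import *
c=capture("wrist"); save(c,"w8"); W=cloud(c); px=c["pixels"].astype(int)
blue=(px[...,2]>px[...,0]*1.6)&(px[...,2]>60)
z=np.median(W[blue&(abs(W[...,2]-.172)<.006)][:,2]); print(z)
holes(c,z,tray(.5236,.3003,.4,B),lo=.003,rad=.0125)
go(.4993,.3401,.215,90.4)
E
```

```text
t: 29.4
tcp_pos: [0.6027, 0.1155, 0.2866]
tcp_rot: [179.4, -0.1, 90.3]
contact_force: [-0.5, 0.0, -0.2]
width: 0.0161
gripper_force: 30.0
t: 30.02
tcp_pos: [0.4936, 0.3433, 0.2784]
tcp_rot: [-179.8, 0.0, 90.8]
contact_force: [0.5, 0.5, -0.7]
width: 0.0158
gripper_force: 30.0
t: 30.28
tcp_pos: [0.4972, 0.3387, 0.2799]
tcp_rot: [-179.9, 0.1, 90.4]
contact_force: [-0.4, -0.4, 0.2]
width: 0.0159
gripper_force: 30.0
0.1716131574532729
(np.float64(0.4998798352749889), np.float64(0.2601334245246331)) none
(np.float64(0.5478786655488479), np.float64(0.2604685250189353)) none
[0.4993 0.3401] -> 0.5002 0.3406 r 10.0 mean [0.5    0.3409] 629 bbox [0.4999 0.3406] [19.1 19. ]
[0.5473 0.3405] -> 0.5471 0.3414 r 10.3 mean [0.5476 0.3411] 629 bbox [0.5474 0.3409] [19.8 19. ]
{'dx': 1.5, 'dy': 1.9, 'dz': 65.2, 'ax': -0.004, 'ay': 0.004, 'az': -0.004} tcp [0.4975 0.3386 0.2802] rot [-1.7996e+02  4.0000e-02  9.0360e+01] t 30.32 w 0.0158 F [ 0.9  0.3 -0.4] gf 30.0
```

View pics/w8.png

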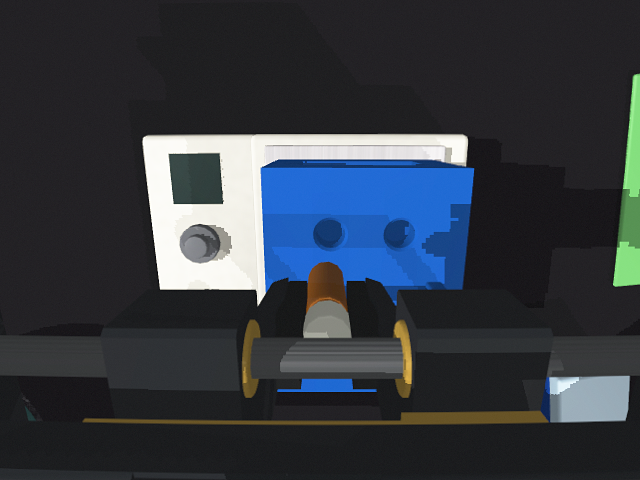

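Bores show at (330,234) and (400,234), and the vial is held at (327,290). The bore I'm using is at (0.4999, 0.3406).

```bash
python3 -m pendant '[{"dx":2,"dy":2.2,"dz":20,"ax":0,"ay":0,"az":0,"hand":1},{"dx":2,"dy":2.2,"dz":50,"ax":0,"ay":0,"az":0,"hand":1},{"dx":2,"dy":2.2,"dz":66,"ax":0,"ay":0,"az":0,"hand":1},{"dx":2,"dy":2.2,"dz":66,"ax":0,"ay":0,"az":0,"hand":1},{"dx":2,"dy":2.2,"dz":66,"ax":0,"ay":0,"az":0,"hand":1}]';python3 -m pendant '[{"dx":0,"dy":0,"dz":5,"ax":0,"ay":0,"az":0,"hand":1},{"dx":0,"dy":0,"dz":10,"ax":0,"ay":0,"az":0,"hand":1},{"dx":0,"dy":0,"dz":14,"ax":0,"ay":0,"az":0,"hand":1},{"dx":0,"dy":0,"dz":14,"ax":0,"ay":0,"az":0,"hand":1},{"dx":0,"dy":0,"dz":14,"ax":0,"ay":0,"az":0,"hand":1}]'
```

```text
t: 30.95
tcp_pos: [0.4998, 0.3421, 0.2154]
tcp_rot: [179.9, -0.0, 90.4]
contact_force: [0.9, 0.6, 1.0]
width: 0.0158
gripper_force: 30.0
t: 31.58
tcp_pos: [0.4992, 0.342, 0.2007]
tcp_rot: [-180.0, -0.0, 90.5]
contact_force: [-0.6, 0.6, 0.3]
width: 0.0156
gripper_force: 30.0
```

```bash
python3 -m pendant '[{"dx":-1,"dy":0.5,"dz":1,"ax":0,"ay":0,"az":0,"hand":1},{"dx":-1,"dy":0.5,"dz":6,"ax":0,"ay":0,"az":0,"hand":1},{"dx":-1,"dy":0.5,"dz":11,"ax":0,"ay":0,"az":0,"hand":1},{"dx":-1,"dy":0.5,"dz":15.5,"ax":0,"ay":0,"az":0,"hand":1},{"dx":-1,"dy":0.5,"dz":15.5,"ax":0,"ay":0,"az":0,"hand":1}]'
```

```text
t: 32.2
tcp_pos: [0.4996, 0.3409, 0.1849]
tcp_rot: [-180.0, 0.0, 90.5]
contact_force: [0.0, -0.4, -0.3]
width: 0.0157
gripper_force: 30.0
```

```bash
python3 -m pendant '[{"dx":0,"dy":0,"dz":0,"ax":0,"ay":0,"az":0,"hand":0.62},{"dx":0,"dy":0,"dz":0,"ax":0,"ay":0,"az":0,"hand":0.62},{"dx":0,"dy":0,"dz":-20,"ax":0,"ay":0,"az":0,"hand":0.62},{"dx":0,"dy":0,"dz":-60,"ax":0,"ay":0,"az":0,"hand":0.62},{"dx":0,"dy":0,"dz":-110,"ax":0,"ay":0,"az":0,"hand":0.5}]';python3 -m pendant '[{"dx":-270,"dy":108,"dz":0,"ax":0,"ay":0,"az":0,"hand":0.4},{"dx":-270,"dy":108,"dz":0,"ax":0,"ay":0,"az":0,"hand":0.4},{"dx":-270,"dy":108,"dz":0,"ax":0,"ay":0,"az":0,"hand":0.4},{"dx":-270,"dy":108,"dz":0,"ax":0,"ay":0,"az":0,"hand":0.4},{"dx":-270,"dy":108,"dz":0,"ax":0,"ay":0,"az":0,"hand":0.4}]';python3 -m pendant '[{"dx":-83,"dy":34,"dz":35,"ax":0,"ay":0,"az":0,"hand":0.4},{"dx":-83,"dy":34,"dz":70,"ax":0,"ay":0,"az":0,"hand":0.4},{"dx":-83,"dy":34,"dz":70,"ax":0,"ay":0,"az":0,"hand":0.4},{"dx":-83,"dy":34,"dz":70,"ax":0,"ay":0,"az":0,"hand":0.4},{"dx":-83,"dy":34,"dz":70,"ax":0,"ay":0,"az":0,"hand":0.4}]'
python3 - <<'E'
from h import *
c=capture("wrist"); save(c,"w9"); cap(c,.642,-.0125,.059,r=.02); lm(c,"vial0_mid")
go(.642,-.0125,.031,90.4)
c=capture("scene"); save(c,"s9"); lm(c,"vial0_mid","vial1_mid","vial2_mid")
cap(c,.4998,.3406,.213,r=.02)
E
```

```text
t: 32.83
tcp_pos: [0.4993, 0.3406, 0.2967]
tcp_rot: [-179.9, 0.0, 90.5]
contact_force: [0.5, 0.1, -0.1]
width: 0.0411
gripper_force: 0.0
t: 33.45
tcp_pos: [0.611, 0.0691, 0.2973]
tcp_rot: [179.9, 0.0, 90.4]
contact_force: [-0.1, 0.8, -0.2]
width: 0.0531
gripper_force: 0.0
t: 34.08
tcp_pos: [0.6457, -0.0097, 0.2282]
tcp_rot: [179.8, -0.0, 90.5]
contact_force: [0.1, -0.1, 0.2]
width: 0.0531
gripper_force: 0.0
cap 312 [ 0.6418 -0.0113  0.0585] [ 0.6418 -0.0116  0.058 ] [16.  16.7  5.5]
vial0_mid [(0.63, [0.6393, -0.0144, 0.0262])]
{'dx': -2.8, 'dy': -4.1, 'dz': 196.6, 'ax': 0.02, 'ay': 0.0, 'az': 0.016} tcp [ 0.6454 -0.0097  0.2277] rot [179.8    0.    90.56] t 34.17 w 0.0531 F [-0.2  0.7 -0.1] gf 0.0
vial0_mid [(0.46, [0.6427, -0.0135, 0.029])]
vial1_mid [(0.47, [0.6054, -0.1072, 0.0275])]
vial2_mid [(0.47, [0.5, 0.3408, 0.184])]
cap 78 [0.5009 0.3419 0.2127] [0.5008 0.3416 0.2132] [18.  15.8  7.3]
```

```bash
python3 -m pendant '[{"dx":-2,"dy":-3.5,"dz":60,"ax":0.01,"ay":0,"az":0,"hand":0.4},{"dx":-2,"dy":-3.5,"dz":120,"ax":0.01,"ay":0,"az":0,"hand":0.4},{"dx":-2,"dy":-3.5,"dz":165,"ax":0.01,"ay":0,"az":0,"hand":0.4},{"dx":-2,"dy":-3.5,"dz":193,"ax":0.01,"ay":0,"az":0,"hand":0.4},{"dx":-2,"dy":-3.5,"dz":193,"ax":0.01,"ay":0,"az":0,"hand":0.4}]';python3 -m pendant '[{"dx":0,"dy":0,"dz":0,"ax":0,"ay":0,"az":0,"hand":0.5},{"dx":0,"dy":0,"dz":0,"ax":0,"ay":0,"az":0,"hand":0.6},{"dx":0,"dy":0,"dz":0,"ax":0,"ay":0,"az":0,"hand":1},{"dx":0,"dy":0,"dz":0,"ax":0,"ay":0,"az":0,"hand":1},{"dx":0,"dy":0,"dz":0,"ax":0,"ay":0,"az":0,"hand":1}]';python3 -m pendant '[{"dx":0,"dy":0,"dz":0,"ax":0,"ay":0,"az":0,"hand":1},{"dx":0,"dy":0,"dz":0,"ax":0,"ay":0,"az":0,"hand":1}]'
```

```text
t: 35.0
tcp_pos: [0.6383, -0.0126, 0.0292]
tcp_rot: [-179.5, -0.0, 90.5]
contact_force: [0.0, -0.5, -0.6]
width: 0.0528
gripper_force: 0.0
t: 35.62
tcp_pos: [0.6416, -0.013, 0.0331]
tcp_rot: [-180.0, 0.0, 90.5]
contact_force: [-0.6, 0.5, 4.1]
width: 0.0163
gripper_force: 30.0
t: 35.88
tcp_pos: [0.6417, -0.013, 0.0331]
tcp_rot: [-180.0, 0.0, 90.5]
contact_force: [-0.8, 0.5, 5.5]
width: 0.0162
gripper_force: 30.0
```

```bash
python3 -m pendant '[{"dx":0,"dy":0,"dz":-60,"ax":0,"ay":0,"az":0,"hand":1},{"dx":0,"dy":0,"dz":-120,"ax":0,"ay":0,"az":0,"hand":1},{"dx":0,"dy":0,"dz":-180,"ax":0,"ay":0,"az":0,"hand":1},{"dx":0,"dy":0,"dz":-230,"ax":0,"ay":0,"az":0,"hand":1},{"dx":20,"dy":-7,"dz":-250,"ax":0,"ay":0,"az":0,"hand":1}]';python3 -m pendant '[{"dx":252,"dy":-87,"dz":0,"ax":0,"ay":0,"az":0,"hand":1},{"dx":252,"dy":-87,"dz":0,"ax":0,"ay":0,"az":0,"hand":1},{"dx":252,"dy":-87,"dz":0,"ax":0,"ay":0,"az":0,"hand":1},{"dx":252,"dy":-87,"dz":0,"ax":0,"ay":0,"az":0,"hand":1},{"dx":252,"dy":-87,"dz":0,"ax":0,"ay":0,"az":0,"hand":1}]';python3 -m pendant '[{"dx":0,"dy":0,"dz":0,"ax":0,"ay":0,"az":0,"hand":1},{"dx":0,"dy":0,"dz":0,"ax":0,"ay":0,"az":0,"hand":1},{"dx":0,"dy":0,"dz":0,"ax":0,"ay":0,"az":0,"hand":1}]'
python3 - <<'E'
from h import *
c=capture("wrist"); save(c,"w10"); W=cloud(c)
holes(c,.1716,tray(.5241,.3008,.4,B),lo=.003,rad=.0125)
go(.548,.2593,.217,90.4)
E
```

```text
t: 36.5
tcp_pos: [0.6358, 0.0067, 0.2858]
tcp_rot: [179.8, 0.0, 90.3]
contact_force: [-0.2, -0.3, 0.0]
width: 0.016
gripper_force: 30.0
t: 37.12
tcp_pos: [0.5419, 0.262, 0.2798]
tcp_rot: [-179.7, 0.0, 90.7]
contact_force: [0.5, -1.2, -0.1]
width: 0.0161
gripper_force: 30.0
t: 37.5
tcp_pos: [0.5459, 0.2568, 0.2821]
tcp_rot: [-179.9, 0.0, 90.3]
contact_force: [-0.0, -0.2, -0.0]
width: 0.0158
gripper_force: 30.0
[0.5004 0.2606] -> 0.5007 0.2606 r 10.0 mean [0.5008 0.2609] 621 bbox [0.501  0.2605] [19.4 19.8]
[0.5484 0.261 ] -> 0.5484 0.2604 r 10.3 mean [0.5484 0.261 ] 627 bbox [0.5484 0.2604] [19.2 20.5]
[0.4998 0.3406] -> 0.5006 0.3401 r 9.9 mean [0.5049 0.3385] 146 bbox [0.5019 0.3403] [15.7 19.5]
[0.5478 0.341 ] -> 0.5481 0.3403 r 10.0 mean [0.548  0.3404] 786 bbox [0.5481 0.3404] [19.7 19.4]
{'dx': 2.4, 'dy': 2.2, 'dz': 65.2, 'ax': -0.011, 'ay': 0.002, 'az': -0.006} tcp [0.5459 0.2569 0.2822] rot [-1.7989e+02  2.0000e-02  9.0340e+01] t 37.55 w 0.016 F [0.3 0.1 0.2] gf 30.0
```

```bash
python3 -m pendant '[{"dx":1.3,"dy":2,"dz":20,"ax":0,"ay":0,"az":0,"hand":1},{"dx":1.3,"dy":2,"dz":50,"ax":0,"ay":0,"az":0,"hand":1},{"dx":1.3,"dy":2,"dz":66,"ax":0,"ay":0,"az":0,"hand":1},{"dx":1.3,"dy":2,"dz":66,"ax":0,"ay":0,"az":0,"hand":1},{"dx":1.3,"dy":2,"dz":66,"ax":0,"ay":0,"az":0,"hand":1}]';python3 -m pendant '[{"dx":0,"dy":0,"dz":0,"ax":0,"ay":0,"az":0,"hand":1},{"dx":0,"dy":0,"dz":0,"ax":0,"ay":0,"az":0,"hand":1}]'
```

```text
t: 38.17
tcp_pos: [0.5477, 0.2597, 0.217]
tcp_rot: [-180.0, -0.0, 90.5]
contact_force: [0.4, -0.1, -0.8]
width: 0.0161
gripper_force: 30.0
t: 38.42
tcp_pos: [0.5477, 0.2599, 0.2175]
tcp_rot: [-180.0, -0.0, 90.5]
contact_force: [0.0, 0.4, 0.3]
width: 0.0162
gripper_force: 30.0
```

```bash
python3 -m pendant '[{"dx":-0.9,"dy":0.4,"dz":4,"ax":0,"ay":0,"az":0,"hand":1},{"dx":-0.9,"dy":0.4,"dz":9,"ax":0,"ay":0,"az":0,"hand":1},{"dx":-0.9,"dy":0.4,"dz":14.5,"ax":0,"ay":0,"az":0,"hand":1},{"dx":-0.9,"dy":0.4,"dz":14.5,"ax":0,"ay":0,"az":0,"hand":1}]';python3 -m pendant '[{"dx":0,"dy":0,"dz":4,"ax":0,"ay":0,"az":0,"hand":1},{"dx":0,"dy":0,"dz":8,"ax":0,"ay":0,"az":0,"hand":1},{"dx":0,"dy":0,"dz":12,"ax":0,"ay":0,"az":0,"hand":1},{"dx":0,"dy":0,"dz":16.3,"ax":0,"ay":0,"az":0,"hand":1},{"dx":0,"dy":0,"dz":16.3,"ax":0,"ay":0,"az":0,"hand":1}]'
```

```text
t: 38.92
tcp_pos: [0.5471, 0.2585, 0.2008]
tcp_rot: [-179.8, 0.0, 90.5]
contact_force: [0.5, -0.1, 0.0]
width: 0.0161
gripper_force: 30.0
t: 39.55
tcp_pos: [0.5479, 0.2589, 0.1861]
tcp_rot: [-179.9, -0.0, 90.5]
contact_force: [0.6, 0.4, 2.7]
width: 0.0164
gripper_force: 30.0
```

```bash
python3 -m pendant '[{"dx":0,"dy":0,"dz":0,"ax":0,"ay":0,"az":0,"hand":0.62},{"dx":0,"dy":0,"dz":0,"ax":0,"ay":0,"az":0,"hand":0.62},{"dx":0,"dy":0,"dz":-20,"ax":0,"ay":0,"az":0,"hand":0.62},{"dx":0,"dy":0,"dz":-60,"ax":0,"ay":0,"az":0,"hand":0.62},{"dx":0,"dy":0,"dz":-110,"ax":0,"ay":0,"az":0,"hand":0.5}]';python3 -m pendant '[{"dx":-290,"dy":44,"dz":0,"ax":0,"ay":0,"az":0,"hand":0.4},{"dx":-290,"dy":44,"dz":0,"ax":0,"ay":0,"az":0,"hand":0.4},{"dx":-290,"dy":44,"dz":0,"ax":0,"ay":0,"az":0,"hand":0.4},{"dx":-290,"dy":44,"dz":0,"ax":0,"ay":0,"az":0,"hand":0.4},{"dx":-290,"dy":44,"dz":0,"ax":0,"ay":0,"az":0,"hand":0.4}]';python3 -m pendant '[{"dx":-79,"dy":12,"dz":35,"ax":0,"ay":0,"az":0,"hand":0.4},{"dx":-79,"dy":12,"dz":70,"ax":0,"ay":0,"az":0,"hand":0.4},{"dx":-79,"dy":12,"dz":70,"ax":0,"ay":0,"az":0,"hand":0.4},{"dx":-79,"dy":12,"dz":70,"ax":0,"ay":0,"az":0,"hand":0.4},{"dx":-79,"dy":12,"dz":70,"ax":0,"ay":0,"az":0,"hand":0.4}]'
python3 -m pendant '[{"dx":0,"dy":0,"dz":0,"ax":0,"ay":0,"az":0,"hand":0.4},{"dx":0,"dy":0,"dz":0,"ax":0,"ay":0,"az":0,"hand":0.4}]'
python3 - <<'E'
from h import *
c=capture("wrist"); save(c,"w11"); cap(c,.604,-.11,.059,r=.02); lm(c,"vial1_mid")
go(.604,-.11,.031,90.4)
c=capture("scene"); lm(c,"vial0_mid","vial1_mid","vial2_mid")
cap(c,.548,.261,.213,r=.02)
E
```

```text
t: 40.17
tcp_pos: [0.5472, 0.2585, 0.2968]
tcp_rot: [-179.8, 0.0, 90.5]
contact_force: [0.7, -0.8, 0.2]
width: 0.0415
gripper_force: 0.0
t: 40.8
tcp_pos: [0.5945, -0.0336, 0.2974]
tcp_rot: [180.0, 0.0, 90.4]
contact_force: [0.4, -0.9, 0.2]
width: 0.0528
gripper_force: 0.0
t: 41.42
tcp_pos: [0.608, -0.1089, 0.2283]
tcp_rot: [179.9, 0.0, 90.5]
contact_force: [0.3, 0.0, -0.2]
width: 0.0526
gripper_force: 0.0
t: 41.68
tcp_pos: [0.607, -0.1092, 0.2265]
tcp_rot: [-180.0, 0.0, 90.5]
contact_force: [0.0, 0.2, 0.0]
width: 0.0529
gripper_force: 0.0
cap 310 [ 0.6023 -0.1114  0.0585] [ 0.6024 -0.1115  0.0582] [15.9 16.   5.4]
vial1_mid [(0.87, [0.6034, -0.1148, 0.0278])]
{'dx': -0.5, 'dy': -2.5, 'dz': 194.9, 'ax': -0.007, 'ay': 0.001, 'az': 0.01} tcp [ 0.6067 -0.1094  0.2259] rot [-1.7993e+02  1.0000e-02  9.0500e+01] t 41.77 w 0.0527 F [ 0.3  0.6 -0.5] gf 0.0
vial0_mid [(0.61, [0.5537, 0.2615, 0.1838])]
vial1_mid [(0.71, [0.603, -0.1073, 0.0287])]
vial2_mid [(0.51, [0.502, 0.3392, 0.1849])]
cap 74 [0.549  0.2621 0.2128] [0.5485 0.2615 0.2127] [16.8 16.6  7. ]
```

```bash
python3 -m pendant '[{"dx":-2,"dy":-4.5,"dz":60,"ax":0,"ay":0,"az":0,"hand":0.4},{"dx":-2,"dy":-4.5,"dz":120,"ax":0,"ay":0,"az":0,"hand":0.4},{"dx":-2,"dy":-4.5,"dz":165,"ax":0,"ay":0,"az":0,"hand":0.4},{"dx":-2,"dy":-4.5,"dz":193,"ax":0,"ay":0,"az":0,"hand":0.4},{"dx":-2,"dy":-4.5,"dz":193,"ax":0,"ay":0,"az":0,"hand":0.4}]';python3 -m pendant '[{"dx":0,"dy":0,"dz":0,"ax":0,"ay":0,"az":0,"hand":0.5},{"dx":0,"dy":0,"dz":0,"ax":0,"ay":0,"az":0,"hand":0.6},{"dx":0,"dy":0,"dz":0,"ax":0,"ay":0,"az":0,"hand":1},{"dx":0,"dy":0,"dz":0,"ax":0,"ay":0,"az":0,"hand":1},{"dx":0,"dy":0,"dz":0,"ax":0,"ay":0,"az":0,"hand":1}]';python3 -m pendant '[{"dx":0,"dy":0,"dz":0,"ax":0,"ay":0,"az":0,"hand":1},{"dx":0,"dy":0,"dz":0,"ax":0,"ay":0,"az":0,"hand":1}]'
```

```text
t: 42.6
tcp_pos: [0.599, -0.1113, 0.0294]
tcp_rot: [-179.5, -0.1, 90.5]
contact_force: [0.5, -1.8, 0.4]
width: 0.0528
gripper_force: 0.0
t: 43.22
tcp_pos: [0.6024, -0.112, 0.0333]
tcp_rot: [-180.0, 0.0, 90.5]
contact_force: [-0.3, 0.4, 4.6]
width: 0.016
gripper_force: 30.0
t: 43.48
tcp_pos: [0.6024, -0.112, 0.0333]
tcp_rot: [-180.0, 0.0, 90.5]
contact_force: [-1.4, 0.3, 5.1]
width: 0.016
gripper_force: 30.0
```

```bash
python3 -m pendant '[{"dx":0,"dy":0,"dz":-60,"ax":0,"ay":0,"az":0,"hand":1},{"dx":0,"dy":0,"dz":-120,"ax":0,"ay":0,"az":0,"hand":1},{"dx":0,"dy":0,"dz":-180,"ax":0,"ay":0,"az":0,"hand":1},{"dx":30,"dy":-5,"dz":-230,"ax":0,"ay":0,"az":0,"hand":1},{"dx":80,"dy":-22,"dz":-250,"ax":0,"ay":0,"az":0,"hand":1}]';python3 -m pendant '[{"dx":288,"dy":-80,"dz":0,"ax":0,"ay":0,"az":0,"hand":1},{"dx":288,"dy":-80,"dz":0,"ax":0,"ay":0,"az":0,"hand":1},{"dx":288,"dy":-80,"dz":0,"ax":0,"ay":0,"az":0,"hand":1},{"dx":288,"dy":-80,"dz":0,"ax":0,"ay":0,"az":0,"hand":1},{"dx":288,"dy":-80,"dz":0,"ax":0,"ay":0,"az":0,"hand":1}]';python3 -m pendant '[{"dx":0,"dy":0,"dz":0,"ax":0,"ay":0,"az":0,"hand":1},{"dx":0,"dy":0,"dz":0,"ax":0,"ay":0,"az":0,"hand":1},{"dx":0,"dy":0,"dz":0,"ax":0,"ay":0,"az":0,"hand":1},{"dx":0,"dy":0,"dz":0,"ax":0,"ay":0,"az":0,"hand":1}]'
python3 - <<'E'
from h import *
c=capture("wrist"); save(c,"w12")
holes(c,.1716,tray(.5241,.3008,.4,B),lo=.003,rad=.0125)
go(.5006,.2602,.217,90.4)
E
```

```text
t: 44.1
tcp_pos: [0.5814, -0.0324, 0.2865]
tcp_rot: [179.7, 0.0, 90.3]
contact_force: [-0.6, 1.0, 0.1]
width: 0.0165
gripper_force: 30.0
t: 44.72
tcp_pos: [0.4959, 0.2574, 0.282]
tcp_rot: [-179.9, 0.0, 90.5]
contact_force: [1.7, -0.0, 0.8]
width: 0.016
gripper_force: 30.0
t: 45.22
tcp_pos: [0.4977, 0.2541, 0.2826]
tcp_rot: [-179.9, 0.0, 90.3]
contact_force: [0.5, 0.4, 0.2]
width: 0.0159
gripper_force: 30.0
[0.5004 0.2606] -> 0.5005 0.2607 r 9.9 mean [0.5005 0.2608] 626 bbox [0.5003 0.2608] [19.2 18.3]
[0.5484 0.261 ] -> 0.5481 0.2609 r 9.9 mean [0.5469 0.2655] 104 bbox [0.5482 0.2618] [19.3 16.9]
[0.4998 0.3406] -> 0.5002 0.34 r 10.2 mean [0.5012 0.3346] 129 bbox [0.5003 0.3363] [20.3 11.7]
[0.5478 0.341 ] -> 0.5475 0.3403 r 9.7 mean [0.5475 0.3404] 747 bbox [0.5476 0.3403] [18.6 18.8]
{'dx': 5.9, 'dy': 3.1, 'dz': 65.6, 'ax': -0.01, 'ay': 0.001, 'az': -0.004} tcp [0.4977 0.2542 0.2826] rot [-1.799e+02  1.000e-02  9.036e+01] t 45.27 w 0.0161 F [ 0.2 -0.4 -0.3] gf 30.0
```

```bash
python3 -m pendant '[{"dx":4.5,"dy":2.4,"dz":20,"ax":0,"ay":0,"az":0,"hand":1},{"dx":4.5,"dy":2.4,"dz":50,"ax":0,"ay":0,"az":0,"hand":1},{"dx":4.5,"dy":2.4,"dz":65,"ax":0,"ay":0,"az":0,"hand":1},{"dx":4.5,"dy":2.4,"dz":65,"ax":0,"ay":0,"az":0,"hand":1},{"dx":4.5,"dy":2.4,"dz":65,"ax":0,"ay":0,"az":0,"hand":1}]';python3 -m pendant '[{"dx":0,"dy":0,"dz":0,"ax":0,"ay":0,"az":0,"hand":1},{"dx":0,"dy":0,"dz":0,"ax":0,"ay":0,"az":0,"hand":1}]'
```

```text
t: 45.9
tcp_pos: [0.5, 0.2601, 0.2183]
tcp_rot: [-180.0, -0.0, 90.5]
contact_force: [-0.5, 0.1, -0.3]
width: 0.016
gripper_force: 30.0
t: 46.15
tcp_pos: [0.5, 0.2601, 0.2187]
tcp_rot: [-180.0, -0.0, 90.5]
contact_force: [-0.6, -0.5, 0.1]
width: 0.0162
gripper_force: 30.0
```

```bash
python3 -m pendant '[{"dx":0,"dy":0.3,"dz":5,"ax":0,"ay":0,"az":0,"hand":1},{"dx":0,"dy":0.3,"dz":10,"ax":0,"ay":0,"az":0,"hand":1},{"dx":0,"dy":0.3,"dz":16,"ax":0,"ay":0,"az":0,"hand":1},{"dx":0,"dy":0.3,"dz":16,"ax":0,"ay":0,"az":0,"hand":1}]';python3 -m pendant '[{"dx":0,"dy":0,"dz":4,"ax":0,"ay":0,"az":0,"hand":1},{"dx":0,"dy":0,"dz":8,"ax":0,"ay":0,"az":0,"hand":1},{"dx":0,"dy":0,"dz":12,"ax":0,"ay":0,"az":0,"hand":1},{"dx":0,"dy":0,"dz":16.2,"ax":0,"ay":0,"az":0,"hand":1},{"dx":0,"dy":0,"dz":16.2,"ax":0,"ay":0,"az":0,"hand":1}]'
```

```text
t: 46.65
tcp_pos: [0.4992, 0.2596, 0.2006]
tcp_rot: [-179.8, 0.0, 90.5]
contact_force: [-0.5, -0.1, -0.2]
width: 0.0159
gripper_force: 30.0
t: 47.28
tcp_pos: [0.5, 0.26, 0.1863]
tcp_rot: [-179.9, -0.0, 90.5]
contact_force: [-1.0, -0.3, 3.8]
width: 0.0161
gripper_force: 30.0
```

```bash
python3 -m pendant '[{"dx":0,"dy":0,"dz":0,"ax":0,"ay":0,"az":0,"hand":0.62},{"dx":0,"dy":0,"dz":0,"ax":0,"ay":0,"az":0,"hand":0.62},{"dx":0,"dy":0,"dz":-20,"ax":0,"ay":0,"az":0,"hand":0.62},{"dx":0,"dy":0,"dz":-60,"ax":0,"ay":0,"az":0,"hand":0.62},{"dx":0,"dy":0,"dz":-110,"ax":0,"ay":0,"az":0,"hand":0.62}]';python3 -m pendant '[{"dx":8,"dy":-20,"dz":0,"ax":0,"ay":0,"az":-1,"hand":0.62},{"dx":16,"dy":-50,"dz":0,"ax":0,"ay":0,"az":-2,"hand":0.62},{"dx":24,"dy":-80,"dz":0,"ax":0,"ay":0,"az":-3,"hand":0.7},{"dx":32,"dy":-110,"dz":0,"ax":0,"ay":0,"az":-4,"hand":1},{"dx":39,"dy":-131,"dz":0,"ax":0,"ay":0,"az":-5,"hand":1}]'
python3 -m pendant '[{"dx":0,"dy":0,"dz":0,"ax":0,"ay":0,"az":-1,"hand":1},{"dx":0,"dy":0,"dz":0,"ax":0,"ay":0,"az":-2,"hand":1},{"dx":0,"dy":0,"dz":0,"ax":0,"ay":0,"az":-3,"hand":1},{"dx":0,"dy":0,"dz":0,"ax":0,"ay":0,"az":-4,"hand":1},{"dx":0,"dy":0,"dz":0,"ax":0,"ay":0,"az":-4,"hand":1}]'
python3 - <<'E'
from h import *
for n in("scene","side"):
    c=capture(n); save(c,"f_"+n); lm(c,"vial0_mid","vial1_mid","vial2_mid","start_button_top","upper_grip","jar0_mid","jar3_mid")
    for x,y in((.5,.3406),(.5484,.2606),(.5005,.2607)): cap(c,x,y,.213,r=.018)
    W=cloud(c); P=W[(np.hypot(W[...,0]-.3686,W[...,1]-.2995)<.03)&(W[...,2]>.056)&(W[...,2]<.075)]; print("btn",len(P),P.mean(0).round(4),P.max(0).round(4))
go(.3686,.2995,.10,180.4)
E
```

```text
t: 47.9
tcp_pos: [0.4994, 0.2596, 0.2967]
tcp_rot: [-179.8, 0.0, 90.5]
contact_force: [0.7, 1.1, 0.2]
width: 0.0334
gripper_force: 0.0
t: 48.52
tcp_pos: [0.3677, 0.2981, 0.2973]
tcp_rot: [180.0, -0.1, 140.8]
contact_force: [0.8, 0.7, -0.1]
width: 0.0085
gripper_force: 0.0
t: 49.15
tcp_pos: [0.3689, 0.298, 0.297]
tcp_rot: [179.9, -0.0, -179.6]
contact_force: [-0.9, 0.3, -0.5]
width: 0.0004
gripper_force: 0.0
vial0_mid [(0.48, [0.5523, 0.2625, 0.1847])]
vial1_mid [(0.73, [0.5031, 0.266, 0.1866])]
vial2_mid [(0.68, [0.5021, 0.339, 0.1818])]
start_button_top [(0.46, [0.3688, 0.2988, 0.0688])]
upper_grip [(0.56, [0.5265, 0.3015, 0.2269]), (0.42, [0.5254, 0.2998, 0.1498])]
jar0_mid []
jar3_mid [(0.28, [0.525, 0.3004, -0.0027])]
cap 81 [0.5011 0.3417 0.2126] [0.501  0.3415 0.2125] [17.1 15.9  6.9]
cap 72 [0.5488 0.2621 0.2129] [0.5475 0.2616 0.2129] [18.4 16.   7.2]
cap 72 [0.5003 0.262  0.2126] [0.4997 0.2617 0.2124] [17.5 15.9  6.6]
btn 170 [0.3701 0.3036 0.0631] [0.3829 0.3203 0.0717]
vial0_mid [(0.7, [0.3691, 0.3, 0.0653])]
vial1_mid [(0.69, [0.5021, 0.2596, 0.1851])]
vial2_mid [(0.47, [0.5044, 0.3436, 0.1837])]
start_button_top [(0.51, [0.369, 0.3006, 0.0644])]
upper_grip [(0.83, [0.5307, 0.2988, 0.2201]), (0.33, [0.5291, 0.2994, 0.1423])]
jar0_mid [(0.57, [0.5502, 0.2593, 0.102])]
jar3_mid []
cap none 14
cap 30 [0.5482 0.2583 0.2111] [0.5482 0.2581 0.2111] [15.8 18.9  3.9]
cap 33 [0.5006 0.2566 0.2112] [0.5012 0.2578 0.2113] [14.5 18.   4.6]
btn 117 [0.37   0.2925 0.0612] [0.3876 0.3101 0.0688]
{'dx': -0.4, 'dy': 1.8, 'dz': 195.6, 'ax': -0.0, 'ay': -0.01, 'az': 0.006} tcp [0.3686 0.2978 0.2956] rot [-1.8000e+02 -1.0000e-01 -1.7954e+02] t 49.95 w 0.0003 F [-0.1 -0.1  0.2] gf 0.0
```

View pics/f_side.png

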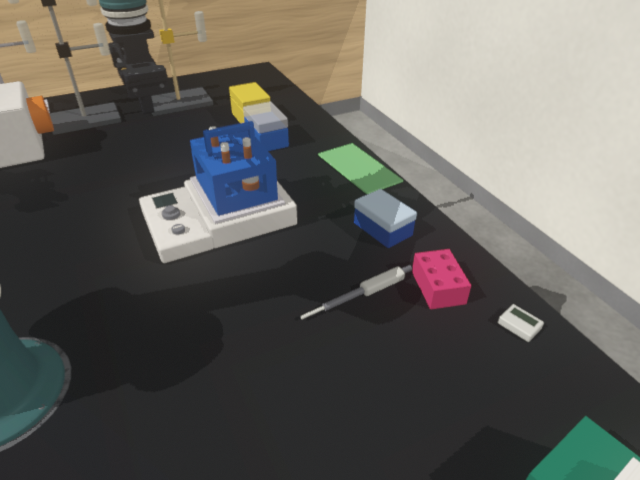

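All three vials stand in the upper tray at (225,152), (247,148) and (213,138), and the button shows clear at (171,212). Next I press it.

```bash
python3 -m pendant '[{"dx":0,"dy":1.8,"dz":55,"ax":0,"ay":0,"az":0,"hand":1},{"dx":0,"dy":1.8,"dz":110,"ax":0,"ay":0,"az":0,"hand":1},{"dx":0,"dy":1.8,"dz":165,"ax":0,"ay":0,"az":0,"hand":1},{"dx":0,"dy":1.8,"dz":205,"ax":0,"ay":0,"az":0,"hand":1},{"dx":0,"dy":1.8,"dz":205,"ax":0,"ay":0,"az":0,"hand":1}]';python3 -m pendant '[{"dx":0,"dy":0,"dz":5,"ax":0,"ay":0,"az":0,"hand":1},{"dx":0,"dy":0,"dz":10,"ax":0,"ay":0,"az":0,"hand":1},{"dx":0,"dy":0,"dz":15,"ax":0,"ay":0,"az":0,"hand":1},{"dx":0,"dy":0,"dz":17,"ax":0,"ay":0,"az":0,"hand":1},{"dx":0,"dy":0,"dz":17,"ax":0,"ay":0,"az":0,"hand":1}]'
```

```text
t: 50.58
tcp_pos: [0.3655, 0.2975, 0.0874]
tcp_rot: [-179.7, -0.5, -179.5]
contact_force: [-0.3, -1.0, 0.9]
width: 0.0002
gripper_force: 0.0
t: 51.2
tcp_pos: [0.3682, 0.2996, 0.0737]
tcp_rot: [180.0, -0.1, -179.5]
contact_force: [0.1, 0.5, -0.0]
width: 0.0004
gripper_force: 0.0
```

```bash
for i in 1 2 3; do python3 -m pendant '[{"dx":0,"dy":0,"dz":1,"ax":0,"ay":0,"az":0,"hand":1},{"dx":0,"dy":0,"dz":2,"ax":0,"ay":0,"az":0,"hand":1},{"dx":0,"dy":0,"dz":2,"ax":0,"ay":0,"az":0,"hand":1}]' | grep -E "tcp_pos|contact"; done
```

```text
tcp_pos: [0.3681, 0.2995, 0.0716]
contact_force: [-0.6, 0.4, -0.8]
tcp_pos: [0.3681, 0.2995, 0.0695]
contact_force: [1.2, 0.4, 0.4]
tcp_pos: [0.3681, 0.2995, 0.0675]
contact_force: [0.7, -0.2, -0.4]
```

```bash
for i in 1 2; do python3 -m pendant '[{"dx":0,"dy":0,"dz":1,"ax":0,"ay":0,"az":0,"hand":1},{"dx":0,"dy":0,"dz":2,"ax":0,"ay":0,"az":0,"hand":1},{"dx":0,"dy":0,"dz":2,"ax":0,"ay":0,"az":0,"hand":1}]' | grep -E "tcp_pos|contact"; done
```

```text
tcp_pos: [0.3682, 0.2996, 0.0658]
contact_force: [-0.7, -1.1, 2.3]
tcp_pos: [0.3682, 0.2996, 0.0637]
contact_force: [-0.9, -0.8, 3.1]
```

```bash
python3 -m pendant '[{"dx":0,"dy":0,"dz":1,"ax":0,"ay":0,"az":0,"hand":1},{"dx":0,"dy":0,"dz":2,"ax":0,"ay":0,"az":0,"hand":1},{"dx":0,"dy":0,"dz":2,"ax":0,"ay":0,"az":0,"hand":1}]' | grep -E "tcp_pos|contact"
```

```text
tcp_pos: [0.3683, 0.2996, 0.0623]
contact_force: [-2.5, -2.6, 8.4]
```

```bash
python3 -m pendant '[{"dx":0,"dy":0,"dz":0.8,"ax":0,"ay":0,"az":0,"hand":1},{"dx":0,"dy":0,"dz":0.8,"ax":0,"ay":0,"az":0,"hand":1},{"dx":0,"dy":0,"dz":0.8,"ax":0,"ay":0,"az":0,"hand":1}]';python3 -m pendant '[{"dx":0,"dy":0,"dz":-10,"ax":0,"ay":0,"az":0,"hand":1},{"dx":0,"dy":0,"dz":-50,"ax":0,"ay":0,"az":0,"hand":1},{"dx":0,"dy":0,"dz":-110,"ax":0,"ay":0,"az":0,"hand":1},{"dx":0,"dy":0,"dz":-170,"ax":0,"ay":0,"az":0,"hand":1},{"dx":0,"dy":0,"dz":-220,"ax":0,"ay":0,"az":0,"hand":1}]'
python3 - <<'E'
from h import *
c=capture("scene"); save(c,"end")
lm(c,"vial0_mid","vial1_mid","vial2_mid","upper_grip","start_button_top")
c=capture("side"); lm(c,"jar0_mid","vial0_mid")
E
```

```text
t: 53.82
tcp_pos: [0.3683, 0.2996, 0.0622]
tcp_rot: [-180.0, -0.1, -179.5]
contact_force: [-4.7, -3.4, 13.2]
width: 0.0002
gripper_force: 6.9
t: 54.45
tcp_pos: [0.3688, 0.2997, 0.2833]
tcp_rot: [179.9, -0.0, -179.5]
contact_force: [0.9, 0.1, -0.2]
width: 0.0002
gripper_force: 0.0
vial0_mid [(0.45, [0.5526, 0.2632, 0.1853])]
vial1_mid [(0.53, [0.5024, 0.2649, 0.1841])]
vial2_mid [(0.68, [0.5022, 0.3406, 0.184])]
upper_grip [(0.69, [0.5237, 0.2987, 0.2221])]
start_button_top [(0.55, [0.3666, 0.2985, 0.0663]), (0.53, [0.5252, 0.3019, 0.2238])]
jar0_mid [(0.69, [0.5499, 0.2579, 0.1034])]
vial0_mid [(0.57, [0.5524, 0.2606, 0.1822])]
```

View pics/end.png

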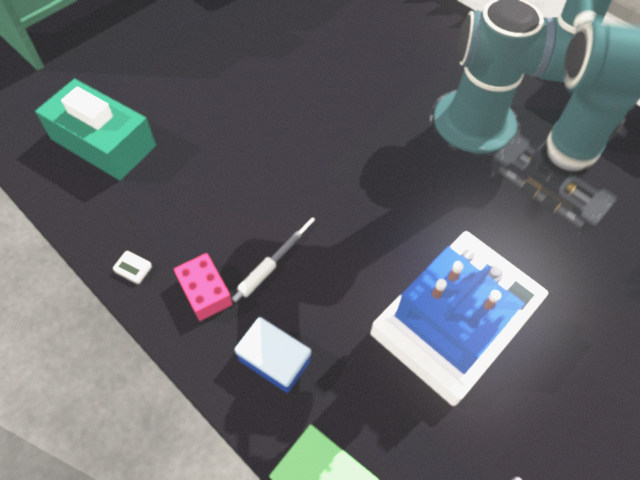

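The stack is complete. Vials stand at (440,288), (457,270) and (494,299), the button is released, and the bystanders haven't moved.

```bash
python3 -c "
from rig import *
print(close_job())"
```

```text
the job is handed in; nothing more can be done
None
```

The job is handed in: both jars are in the lower tray, the upper tray sits level on the posts, all three vials are down in its bores, and the start button was pressed to its stop and released; handing in returned no verdict.

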